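Pry the retaining ring off a caster axle with a hooked pick

TASK

Take the hooked pick from its wooden block, feel the hook in under the loop of the spring ring on the caster's axle, pry the ring up out of its groove and carry it on the hook into the steel dish. Then stand the pick back in its slot. Handle the ring with the pick alone, never press or pull on axle or ring with more than 25 N, and leave the dish and everything else where they are.

Things in the scene. Friction and masses are not known exactly. Their poses are not given: they have to be found in the camera images.
- groove (a point): Caster upside down on a fixed 140x110 mm board: 80 mm wheel on a level stub axle. This point: on the axle's centre line, mid-groove, 90 mm up. Its x axis runs from the axle's free end in to the wheel; z up. Axle 20 mm thick, its free end 26 mm before this point; groove 14 mm thick, 5.5 wide; then a 20 mm spacer; hub face from 8 mm behind, tyre's near side 5 mm behind, its top at z 130 mm.
- ring: Open yellow spring ring of 4 mm wire astride the groove, mouth down, plane across the axle, two sprung jaws. Origin: centre of its round, on the axle line. A pry loop stands on top, 10 mm wide inside, its inner top 19.5 mm above the origin (9.5 mm above the axle's top). Jaw ends 11 mm below the origin. Lifted straight up by the loop it lets go after some 4 mm at about 9 to 15 N. It weighs 26 g.
- pick_handle (a point): Centre of the pick's square wood handle, 16x16x72 mm, upright. 40 mm below it: underside of a 28 mm flange that rests on the block. Then a 4.4 mm blade straight down and a 4 mm thick hook: 13.5 mm along this frame's +x, rising 2.5 mm. The blade is set by hand and its length differs: hook's elbow (centre) 66 to 78 mm below the flange. Touch the axle's top lightly to find it. It does not slip.
- slot (a point): Where the pick belongs: top of a fixed wooden block, 62x90 mm, 95 mm tall; the flange's underside rests here when the pick stands in. The slot goes right through; it is 16 mm wide (y) and reaches from 10 mm behind (-x) to 22 mm ahead (+x) of this point; the hook points to +x.
- dish: Round steel dish, loose, 124 mm across the rim, 22 mm high, 104 mm flat inside, floor 3 mm thick. Origin: middle of its underside.
- tin_dark: Bystander: dark tin, 75 mm wide, 101 mm high. Origin: middle of its underside.
- glue_bottle: Bystander: glue bottle with red nozzle, 39 mm wide, 110 mm high. Origin: middle of its underside.
- screwdriver_small: Bystander: yellow screwdriver lying flat, 44x152x25 mm. Origin: middle of its underside.
Mind the look-alikes: they are no part of the job. What is shaped like the part that bears pick_handle but orange is not meant.

How it is judged:
On the way, in this order (a step that is already met when the one before it is completed fails the run):
1. the hook bears on the ring while the ring still sits in its groove (contact force between pick and ring above 3 N and distance between ring and groove below 0.006 m), for 0.1 s.
2. the ring is off the axle and hangs on the pick, 35 mm or more from the groove (distance between ring and groove above 0.035 m and height (world z) of ring above 0.08 m and contact force between pick and ring above 0.03 N), for 0.2 s.
At the end, for the whole second after the job is handed in: The ring lies at rest inside the dish (its origin within 55 mm of the dish's middle and below 30 mm), free of the pick, and the pick stands upright (within 0.12 rad) in its slot, flange down on the block within 5 mm and handle within 12 mm of the slot point (horizontal distance between ring and dish below 0.055 m and height (world z) of ring below 0.03 m and linear speed of ring below 0.03 m/s and horizontal distance between pick_handle and slot below 0.012 m and z of pick_handle in the frame of slot between 0.035 and 0.045 m and angle between pick_handle's own z axis and vertical below 0.12 rad and contact force between pick and ring below 0.02 N); the robot touches nothing.
It fails at once if the pick is pressed on the axle, fork or wheel with more than 25 N (contact force between pick and caster above 25 N).
It fails at once if the pick pulls or pushes the ring with more than 25 N (contact force between pick and ring above 25 N).
It fails at once if the fingers touch the ring (contact force between the fingers and ring above 0.5 N).
It fails at once if a bystander or the dish is moved more than 30 mm (distance of any of dish, tin_dark, glue_bottle, screwdriver_small from where it was at the start of the episode above 0.03 m).
It also fails if it takes over 58 s, if anything falls off the work surface, if the arm or the gripper's body presses on something with over 40 N, if the wrist force passes 120 N, or if a joint passes its speed limit or range.

ROBOT

A 6-joint arm with a two-finger parallel gripper is mounted at the origin on a cart in front of the work surface, level with it; the furniture and walls round the work are solid. World frame = base frame: x ahead of the robot, y to its left, z up, the work surface at z = 0. Lengths are in m, angles in rad, forces in N, time in s.
With the tool pointing down it reaches from about 0.25 to 0.85 m from the base axis. Payload 12.5 kg.
Tool frame: the origin (TCP) lies at the centre of the arm's flange, where the gripper is bolted on; the fingertips stand 186 mm ahead of it and the grasp point (between the pads) lies 167 mm ahead of it (r.tcp_to_grasp is the distance from the TCP to the grasp point, in m); z points along the fingers, x is the direction in which the jaws open and shut, and the axes are right-handed (so a half turn about z gives the same grasp; the last joint's range is limited). The gripper opens to 93 mm and grips with 3 to 60 N. Pads are 15 mm wide; open, the fingers measure 128 mm over their backs; the gripper's body (75 mm by 188 mm) begins 65 mm behind the grasp point.
Start: joints at [1.21, 0.351, 1.652, -0, 1.139, -0.085], TCP at [0.15, 0.529, 0.405] pointing down, gripper open.
Joint ranges: [-2.75, 2.75], [-0.79, 2.1], [0.01, 2.65], [-1.57, 4.71], [0.07, 3.14], [-2.87, 2.87]. Speed limits (rad/s): [2.22, 2.22, 2.79, 3.14, 3.14, 3.14].

INTERFACE

Orientations are given as a unit quaternion [w, x, y, z].
In Python, from bench import r gives the robot as it stands.
- The arm moves only by the tool step_arm, never from a script. Its argument "targets" is one flat list of numbers, 5 for each row, row after row: the opening, from 0 (shut) to 1 (fully open), then the shift along the tool's x, y, z in m, then the turn about the tool's z in rad. In form: [jaw, dx, dy, dz, roll, jaw, dx, dy, dz, roll, ...]. A call has 1 to 10 rows; each row is the pose to reach, as a shift and turn from the pose commanded when the call began, along the tool's axes at that moment; what a row does not reach only later rows make up. A row lasts 1/10 s, in which the tool goes at most 50 mm and 8.59 degrees, less where a joint would pass 70% of its speed; a pose out of reach is approached as far as the arm can. A call with a gripper value outside its range is refused whole. The fingers move at their own pace and stop on an object; "squeeze" is the grip in N (left out, the last holds). Time passes only in rows, so rows that repeat a pose let the fingers close. It gives the time, the measured TCP pose, the force and the opening at its end, in the units of the state.
- r.sense(): the state, without advancing time (a new reading comes with each control period).
- r.capture(name): name is "side" or "top"; returns a dict with "color" (384x512x3 uint8, blue, green, red), "intrinsics" (3x3 intrinsics, pixels), "k1" (the pictures are not rectified: a ray, as slopes to the right and down, at radius r is drawn at 1 + k1 r^2 times it, then the intrinsics apply), "rvec" (rotation vector, rad) and "tvec" (3), from world to camera coordinates, as OpenCV has them. Camera axes: x right, y down, z forward; pixel columns grow to the right and rows downward; lengths in m; the calibration is good to about 2 mm. A picture is of the moment at which its call begins. There is no depth.
- r.hand_in(): hands the job in, once; it reports no verdict.
Trained networks look in a picture, given as the dict that the camera call returned (one of the last four; its "shot" number tells which), for a name from the list of things; names that differ only in an ending like _2 or _b are one class to them, and where a whole thing is asked for, a point or a joint stands for the part that bears it (a point fixed in the world has none). Each returns a list of dicts, best first, with "conf" (0 to 1); they miss things now and then, are a little off and sometimes report something else, mostly with a low value. They report only what shows in the picture. A call takes as long as a camera call. They do not tell look-alikes from the thing itself.
- r.look_for(picture, target): "box" ([left, top, right, bottom] as shares, 0 to 1, of the picture: columns of its width, rows of its height, round what is visible of it).
- r.pinpoint(picture, target): "at" ([column, row] as shares, 0 to 1, of the picture: columns of its width, rows of its height: a listed point, or the origin of a listed thing).
The state is a dict: "t": time; "q": joint angles; "qd": joint speeds; "joint_efforts": joint torques, N m; "position": TCP position; "tcp_rot": TCP orientation; "contact_force": force on the tool from outside, world axes, zero at the start; "wrist_torque": the same for the moment, N m; "opening": opening from 0.0 (shut) to 1.0 (fully open).
Only numpy, scipy, OpenCV 4.12 (cv2) and the standard library are available. Lean on these libraries where they do the work, as an engineer would, in place of code of your own. Each camera call takes 0.05 s, during which the arm holds its last target. There are 200 camera calls.

## Working session

There is one attempt and no reset: what is moved stays moved. The work goes in short steps, Python scripts to look and compute and a tool call to move; the robot and the scene stay as the last step left them, time stands still between calls to the robot, and variables do not carry over. Pictures are saved under pics/ and viewed, about 8 in all and at most 12, crops included, and the job is handed in when it is done.

Besides the shell and the picture viewer there is one more tool, called after ">>>" in YAML: its name, and indented under it one key for each argument. step_arm: Moves the arm, as the interface text tells. Its arguments: {"type":"object","properties":{"targets":{"type":"array"},"squeeze":{"type":"number"}},"required":["targets"]}

```bash
ls; mkdir -p pics; cat > h.py <<'E'
import numpy as np, cv2
from bench import r
def ray(p,uv):
    K=np.array(p["intrinsics"]);k1=p["k1"]
    x=(uv[0]-K[0,2])/K[0,0];y=(uv[1]-K[1,2])/K[1,1]
    s=cv2.undistortPoints(np.array([[uv]],float),K,np.array([k1,0,0,0.]))[0,0]
    R=cv2.Rodrigues(np.array(p["rvec"],float))[0];t=np.array(p["tvec"],float).ravel()
    d=R.T@np.array([s[0],s[1],1.]);return -R.T@t,d/np.linalg.norm(d)
def tri(obs):
    A=np.zeros((3,3));b=np.zeros(3)
    for p,uv in obs:
        o,d=ray(p,uv);M=np.eye(3)-np.outer(d,d);A+=M;b+=M@o
    X=np.linalg.solve(A,b)
    return X,[float(np.linalg.norm((np.eye(3)-np.outer(ray(p,uv)[1],ray(p,uv)[1]))@(X-ray(p,uv)[0]))) for p,uv in obs]
def atz(p,uv,z):
    o,d=ray(p,uv);return o+d*(z-o[2])/d[2]
def proj(p,X):
    return cv2.projectPoints(np.array([X],float),np.array(p["rvec"],float),np.array(p["tvec"],float),np.array(p["intrinsics"],float),np.array([p["k1"],0,0,0.]))[0][0,0]
E
python3 - <<'E'
from h import *
S=r.capture("side");T=r.capture("top")
for n,p in(("side",S),("top",T)):
    cv2.imwrite(f"pics/{n}1.png",p["color"])
    o,_=ray(p,(256,192));print(n,"cam at",o.round(3),"f",p["intrinsics"][0][0],p["k1"])
for t in "groove ring pick_handle slot dish tin_dark glue_bottle screwdriver_small".split():
    a=[[(np.array(d["at"])*[512,384],d["conf"]) for d in r.pinpoint(p,t)][:3] for p in(S,T)]
    for n,x in zip("ST",a):print(t,n,[(u.round(1).tolist(),round(c,2)) for u,c in x])
    for u,c in a[0]:
        for v,c2 in a[1]:
            X,e=tri([(S,u),(T,v)]); print("   ",X.round(4),np.round(e,4))
print(r.sense())
E
```

```text
pics
side cam at [0.066 0.162 0.936] f 439.3135092052073 -0.0002122205965860353
top cam at [0.447 0.19  0.97 ] f 365.7149170706882 0.020233701905831618
groove S [([249.8, 208.3], 0.67)]
groove T [([264.8, 212.4], 0.62), ([332.2, 176.3], 0.24)]
    [0.4644 0.1641 0.1099] [0.0006 0.0006]
    [0.503  0.0907 0.1415] [0.0875 0.0875]
ring S [([251.2, 211.4], 0.41)]
ring T [([179.5, 209.0], 0.54)]
    [0.4257 0.2443 0.2744] [0.0934 0.0934]
pick_handle S [([154.3, 157.8], 0.65), ([184.2, 169.8], 0.57)]
pick_handle T [([172.5, 162.6], 0.73), ([199.0, 171.0], 0.7), ([180.1, 212.8], 0.45)]
    [0.5752 0.3773 0.1254] [0.0046 0.0046]
    [0.5455 0.3354 0.1771] [0.0236 0.0236]
    [0.4562 0.3227 0.3142] [0.0007 0.0007]
    [0.5742 0.3498 0.0938] [0.0387 0.0387]
    [0.56   0.3164 0.1019] [0.007 0.007]
    [0.4556 0.3025 0.2842] [0.025 0.025]
slot S [([156.0, 210.5], 0.75)]
slot T [([185.0, 209.0], 0.79), ([264.0, 209.9], 0.25)]
    [0.4686 0.3605 0.0833] [0.0036 0.0036]
    [0.4218 0.2451 0.2779] [0.0857 0.0857]
dish S [([323.5, 193.8], 0.73)]
dish T [([187.1, 211.6], 0.38)]
    [0.383  0.1745 0.4
[... 450 characters left out ...]
042 0.0042]
{'t': 0.9, 'q': array([ 1.21043349e+00,  3.50698107e-01,  1.65179597e+00, -2.45669534e-05,
        1.13914424e+00, -8.45780250e-02]), 'qd': array([3.49107235e-05, 4.79390357e-04, 2.82467475e-04, 5.47620739e-04,
       1.37610066e-03, 1.93798263e-03]), 'joint_efforts': array([-3.96039250e-03, -4.97227335e+01, -2.85489285e+01,  6.97672530e-02,
        2.18383363e-02, -2.37705433e-05]), 'position': array([0.14972623, 0.52921106, 0.40473513]), 'tcp_rot': array([ 2.16203374e-05,  7.97587701e-01,  6.03203000e-01, -1.33559058e-05]), 'contact_force': array([ 0.08161849, -0.00998274, -0.12151608]), 'wrist_torque': array([0.01597521, 0.01337941, 0.0259332 ]), 'opening': 1.0003828137624533}
```

View pics/side1.png

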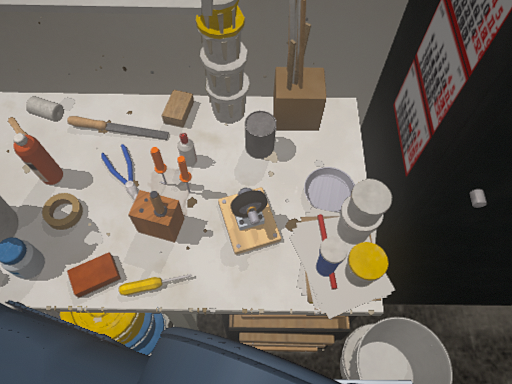

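View pics/top1.png

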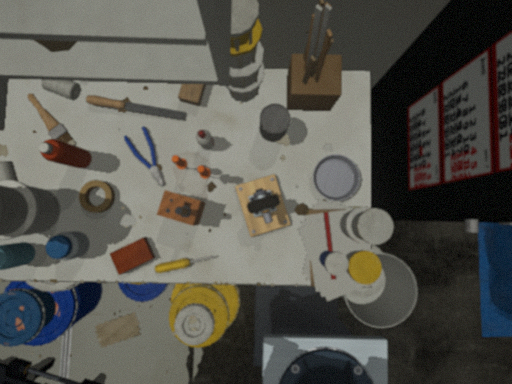

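The side view shows the block with the wood-handled pick at about (157,203) and orange look-alikes at (157,160) and (184,170). The caster is at (250,210) and the dish at (330,190). In the top view the block is at (180,207), the caster at (263,203) and the dish at (337,178). I'll zoom in.

```bash
python3 - <<'E'
import cv2,numpy as np
s=cv2.imread("pics/side1.png");t=cv2.imread("pics/top1.png")
a=cv2.resize(s[175:265,120:290],None,fx=4.7,fy=4.7,interpolation=cv2.INTER_CUBIC)[:, :799]
b=cv2.resize(np.clip(t[165:245,150:300].astype(float)*1.4,0,255).astype('uint8'),None,fx=5.3,fy=5.3,interpolation=cv2.INTER_CUBIC)
cv2.imwrite("pics/cs.png",a);cv2.imwrite("pics/ct.png",b);print(a.shape,b.shape)
E
```

```text
(423, 799, 3) (424, 795, 3)
```

View pics/cs.png

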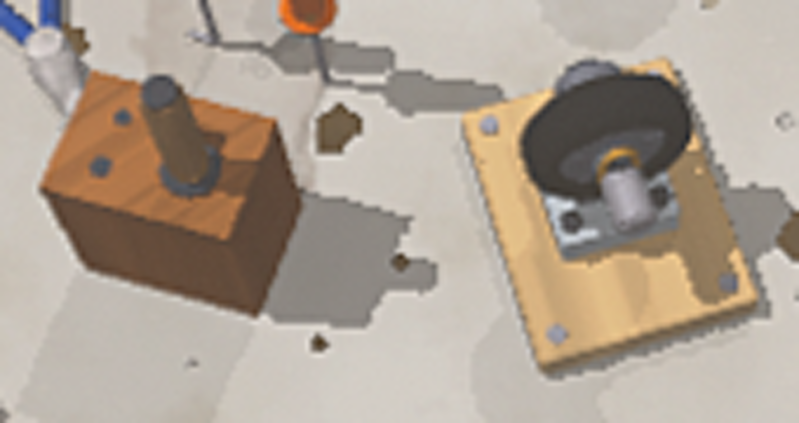

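View pics/ct.png

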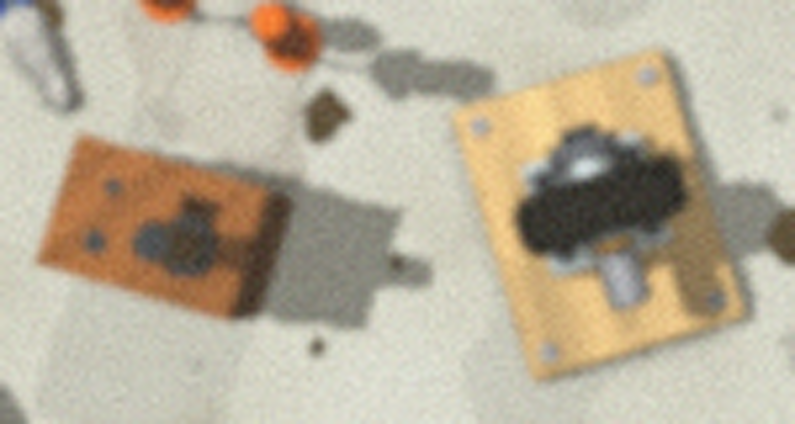

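The side crop shows the block's top corners at (90,70), (277,122), (235,240) and (40,187), with the handle top at (160,92) and the flange at (190,172). It also shows the board corners, the ring at (620,160) and the axle end at (632,215). The top crop shows matching features: handle top (150,240), flange (187,247), and the slot's open part at (200,205), so the hook points away from the robot. Next I'll fit the geometry.

```bash
cat > fit.py <<'E'
from h import *
from scipy.optimize import least_squares
import pickle
S=r.capture("side");T=r.capture("top")
pickle.dump((S,T),open("st.pkl","wb"))
cs=lambda x,y:(120+(x+.5)/4.7-.5,175+(y+.5)/4.7-.5)
ct=lambda x,y:(150+(x+.5)/5.3-.5,165+(y+.5)/5.3-.5)
P={"blkA":((90,70),(80,135)),"blkB":((277,122),(272,187)),"blkC":((233,240),(233,316)),"blkD":((40,187),(40,262)),
"htop":((160,92),(150,240)),"flange":((190,172),(187,247)),
"bdA":((463,115),(455,115)),"bdB":((667,60),(662,50)),"bdC":((757,300),(748,318)),"bdD":((543,365),(540,377)),
"nutA":((489,125),(481,126)),"nutB":((557,334),(549,352)),"nutC":((728,284),(716,300)),
"axend":((633,218),(626,296)),"ringtop":((618,156),(614,243))}
X={}
for k,(a,b) in P.items():
    X[k],e=tri([(S,cs(*a)),(T,ct(*b))]);print(k,X[k].round(4),np.round(e[0],4))
def rect(w,h,z,names):
    def f(v):
        x,y,a=v[:3];R=np.array([[np.cos(a),-np.sin(a)],[np.sin(a),np.cos(a)]]);o=[]
        for n,(sx,sy) in names:
            q=R@np.array([sx*w/2,sy*h/2])+[x,y];q=[*q,v[3] if len(v)>3 else z]
            o+=list(proj(S,q)-cs(*P[n][0]))+list(proj(T,q)-ct(*P[n][1]))
        return np.array(o)
    c=np.mean([X[n] for n,_ in names],0)
    return f,c
for nm,w,h,a0,names in(("block",.062,.090,-.3,[("blkA",(1,1)),("blkB",(1,-1)),("blkC",(-1,-1)),("blkD",(-1,1))]),
                 ("board",.140,.110,.3,[("bdA",(1,1)),("bdB",(1,-1)),("bdC",(-1,-1)),("bdD",(-1,1))])):
    f,c=rect(w,h,c:=0,names)
    s=least_squares(f,[c[0],c[1],a0,c[2]]);print(nm,s.x.round(4),"rms px",np.sqrt(np.mean(s.fun**2)).round(2),s.fun.round(1))
for n,p in(("S",S),("T",T)):
    for d in r.look_for(p,"dish")[:2]:
        b=np.array(d["box"])*[512,384,512,384];print("dish",n,b.round(1),d["conf"], atz(p,((b[0]+b[2])/2,(b[1]+b[3])/2),.018).round(4))
    for t in ("ring","groove","pick_handle","slot"):
        for d in r.look_for(p,t)[:2]:print(t,n,(np.array(d["box"])*[512,384,512,384]).round(1),round(d["conf"],2))
print(r.sense()["t"])
E
python3 fit.py
```

```text
blkA [0.513  0.4048 0.0942] 0.0002
blkB [0.4918 0.3183 0.0861] 0.0006
blkC [0.433  0.3334 0.0851] 0.0012
blkD [0.4555 0.4209 0.0895] 0.0006
htop [0.4648 0.355  0.1662] 0.0017
flange [0.4637 0.3547 0.0905] 0.0009
bdA [0.533  0.2394 0.0149] 0.0009
bdB [0.5681 0.1373 0.0112] 0.0008
bdC [0.4361 0.0936 0.0155] 0.0003
bdD [0.4049 0.195  0.007 ] 0.0003
nutA [0.5278 0.2263 0.0145] 0.001
nutB [0.4175 0.1898 0.0148] 0.0014
nutC [0.4446 0.1083 0.014 ] 0.0013
axend [0.4457 0.1552 0.0871] 0.0015
ringtop [0.4692 0.162  0.1023] 0.0011
block [ 0.4734  0.3693 -0.2543  0.089 ] rms px 0.47 [ 0.4  0.4  0.5 -0.5 -0.3 -0.7  0.2 -0.2 -1.  -0.3  0.2  0.4 -0.2  0.5
  0.4  0.4]
board [0.4865 0.1662 0.3235 0.009 ] rms px 0.56 [-0.7  0.2 -0.  -0.7  0.1 -0.4  0.7 -0.7  0.5  0.5  0.6 -0.6 -0.6  0.6
 -0.3  0.9]
dish S [302.4 170.9 349.7 212.5] 0.77 [ 0.5555 -0.0164  0.018 ]
dish S [120.2 273.9 192.2 297.8] 0.6 [0.3235 0.3588 0.018 ]
groove S [216.5 184.2 283.5 254.4] 0.84
pick_handle S [153.1 147.6 166.7 184.4] 0.8
pick_handle S [145.9 191.  167.8 218.7] 0.78
slot S [126.  189.8 185.1 243. ] 0.71
dish T [310.1 152.2 358.7 202.1] 0.97 [ 0.5624 -0.0189  0.018 ]
groove T [235.8 173.2 292.5 237.6] 0.85
pick_handle T [168.5 157.3 187.7 169.3] 0.64
pick_handle T [174.  205.  191.9 219.8] 0.57
slot T [157.1 192.9 208.3 226.5] 0.75
1.5
```

```bash
cat > go.py <<'E'
import sys
from h import *
from scipy.spatial.transform import Rotation as R
def mv(x,y,z,yaw,show=True):
    s=r.sense();q=s["tcp_rot"];Rm=R.from_quat([q[1],q[2],q[3],q[0]]).as_matrix()
    d=Rm.T@(np.array([x,y,z+r.tcp_to_grasp])-s["position"])
    cy=np.arctan2(Rm[1,0],Rm[0,0]);ro=-((yaw-cy+np.pi/2)%np.pi-np.pi/2)
    print("shift",d.round(4),"roll",round(ro,4),"| grasp",(s["position"]+Rm[:,2]*r.tcp_to_grasp).round(4),"yaw",round(cy,4),"tilt",np.round(Rm[:2,2],4),"F",np.round(s["contact_force"],2),"t",s["t"],"q6",round(s["q"][5],2),"open",round(s["opening"],3))
if __name__=="__main__": mv(*map(float,sys.argv[1:5]))
E
python3 go.py .4642 .3549 .238 1.317;  python3 go.py .4642 .3549 .137 1.317
```

```text
shift [-0.0821  0.35   -0.0006] roll -0.022 | grasp [0.1497 0.5292 0.2374] yaw 1.295 tilt [0. 0.] F [-0.15 -0.62 -0.24] t 1.5 q6 -0.08 open 1.002
shift [-0.0821  0.35    0.1004] roll -0.022 | grasp [0.1497 0.5292 0.2374] yaw 1.295 tilt [0. 0.] F [-0.15 -0.62 -0.24] t 1.5 q6 -0.08 open 1.002
```

>>> step_arm:
  targets: [1,-0.0821,0.35,0,-0.022,1,-0.0821,0.35,0,-0.022,1,-0.0821,0.35,0,-0.022,1,-0.0821,0.35,0,-0.022,1,-0.0821,0.35,0,-0.022,1,-0.0821,0.35,0,-0.022,1,-0.0821,0.35,0,-0.022,1,-0.0821,0.35,0,-0.022,1,-0.0821,0.35,0,-0.022,1,-0.0821,0.35,0,-0.022]

```text
t: 2.5
position: [0.4634, 0.3554, 0.4046]
tcp_rot: [-0.0, 0.791, 0.612, -0.0]
contact_force: [-0.7, 0.5, -0.7]
opening: 1.0
```

```bash
python3 go.py .4642 .3549 .137 1.317; python3 - <<'E'
from h import *
S=r.capture("side");cv2.imwrite("pics/s2.png",cv2.resize(S["color"][120:270,100:300],None,fx=4,fy=4,interpolation=cv2.INTER_CUBIC))
E
```

```text
shift [-0.0003  0.001   0.1003] roll 0.0003 | grasp [0.4633 0.3554 0.2373] yaw 1.3173 tilt [-0.0006 -0.    ] F [-0.66  0.47 -0.66] t 2.5 q6 -0.74 open 1.0
```

View pics/s2.png

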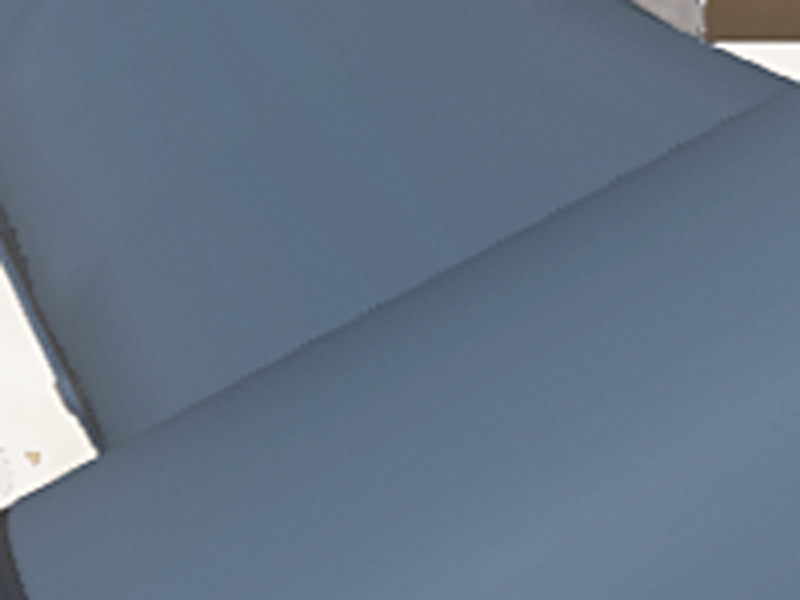

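The arm blocks the side view from here, so I'll rely on the measurements. Descending and gripping.

>>> step_arm:
  targets: [1,0,0.001,0.04,0,1,0,0.001,0.08,0,1,0,0.001,0.1,0,1,0,0.001,0.1,0,0,0,0.001,0.1,0,0,0,0.001,0.1,0,0,0,0.001,0.1,0,0,0,0.001,0.1,0,0,0,0.001,0.1,0,0,0,0.001,0.1,0]
  squeeze: 25

```text
t: 3.55
position: [0.4652, 0.3546, 0.305]
tcp_rot: [0.0, 0.791, 0.612, 0.0]
contact_force: [0.5, -0.2, -0.7]
opening: 0.533
```

```bash
python3 go.py .4642 .3549 .137 1.317
```

```text
shift [ 0.     -0.001   0.0007] roll -0.0001 | grasp [0.4652 0.3546 0.1377] yaw 1.3169 tilt [0.0002 0.0001] F [ 0.51 -0.23 -0.66] t 3.55 q6 -0.75 open 0.533
```

>>> step_arm:
  targets: [0,0,0,0,0,0,0,0,0,0,0,0,0,0,0,0,0,0,0,0,0,0,0,0,0,0,0,0,0,0]
  squeeze: 50

```text
t: 4.15
position: [0.4651, 0.3547, 0.3047]
tcp_rot: [0.0, 0.791, 0.612, 0.0]
contact_force: [0.7, 0.4, -0.9]
opening: 0.166
```

```bash
python3 go.py .4642 .3549 .137 1.317
```

```text
shift [ 0.     -0.001   0.0004] roll -0.0 | grasp [0.4651 0.3547 0.1374] yaw 1.317 tilt [0. 0.] F [ 0.66  0.37 -0.92] t 4.15 q6 -0.75 open 0.166
```

>>> step_arm:
  targets: [0,0,0,-0.02,0,0,0,0,-0.05,0,0,0,0,-0.09,0,0,0,0,-0.125,0,0,0,0,-0.125,0,0,0,0,-0.125,0]

```text
t: 4.75
position: [0.465, 0.3546, 0.4297]
tcp_rot: [0.0, 0.791, 0.612, 0.0]
contact_force: [-0.2, -0.0, -1.6]
opening: 0.172
```

```bash
python3 - <<'E'
from go import *
g=np.array([.4704,.1635]);a=.3235;u=np.array([np.cos(a),np.sin(a)])
for k in(-.014,-.020,-.05):print(k,(g+k*u).round(4))
p=g-.05*u
mv(p[0],p[1],.2624,a+np.pi/2)
E
```

```text
-0.014 [0.4571 0.159 ]
-0.02 [0.4514 0.1571]
-0.05 [0.423  0.1476]
shift [-2.109e-01  1.130e-02 -1.000e-04] roll -0.5773 | grasp [0.465  0.3546 0.2624] yaw 1.317 tilt [0.0004 0.0003] F [-0.16 -0.05 -1.56] t 4.75 q6 -0.75 open 0.172
```

>>> step_arm:
  targets: [0,-0.2109,0.0113,0,-0.577,0,-0.2109,0.0113,0,-0.577,0,-0.2109,0.0113,0,-0.577,0,-0.2109,0.0113,0,-0.577,0,-0.2109,0.0113,0,-0.577,0,-0.2109,0.0113,0,-0.577,0,-0.2109,0.0113,0,-0.577]

```text
t: 5.45
position: [0.4232, 0.1478, 0.4289]
tcp_rot: [-0.001, 0.585, 0.811, -0.0]
contact_force: [0.2, -0.3, -0.8]
opening: 0.171
```

```bash
python3 - <<'E'
from go import *
S=r.capture("side");T=r.capture("top")
cv2.imwrite("pics/s3.png",np.hstack([cv2.resize(p["color"][c[0]:c[0]+150,c[1]:c[1]+100],None,fx=4,fy=4,interpolation=cv2.INTER_CUBIC) for p,c in((S,(130,200)),(T,(130,215)))]))
mv(.4514,.1571,.2624,.3235+np.pi/2)
E
```

```text
shift [-0.0007  0.0294 -0.0006] roll 0.0 | grasp [0.4231 0.1484 0.2618] yaw 1.8943 tilt [-0.0011 -0.0001] F [-0.6  -1.   -1.31] t 5.55 q6 -1.66 open 0.168
```

View pics/s3.png

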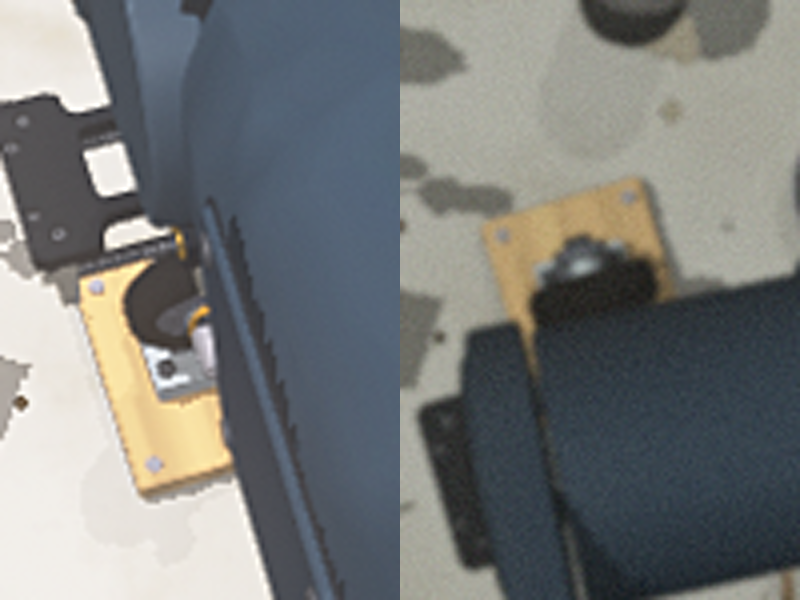

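Neither camera sees the hook here, because the arm and gripper hide it, so I'll go by feel. Moving to about 21 mm before the groove, above the axle.

>>> step_arm:
  targets: [0,-0.0005,0.0285,0,0,0,-0.0005,0.0285,0,0,0,-0.0005,0.0285,0.02,0,0,-0.0005,0.0285,0.035,0,0,-0.0005,0.0285,0.035,0,0,-0.0005,0.0285,0.035,0]

```text
t: 6.15
position: [0.4502, 0.1567, 0.3949]
tcp_rot: [-0.0, 0.584, 0.812, -0.0]
contact_force: [-0.5, -0.5, -0.1]
opening: 0.169
```

```bash
python3 go.py .4505 .1568 .226 1.8943
```

```text
shift [-0.      0.0003  0.0016] roll 0.0004 | grasp [0.4501 0.1567 0.2276] yaw 1.8947 tilt [-0.0006 -0.0001] F [-0.55 -0.52 -0.12] t 6.15 q6 -1.66 open 0.169
```

>>> step_arm:
  targets: [0,0,0,0.002,0,0,0,0,0.003,0,0,0,0,0.004,0,0,0,0,0.004,0]

```text
t: 6.55
position: [0.4503, 0.1562, 0.3908]
tcp_rot: [0.0, 0.584, 0.812, 0.0]
contact_force: [-0.8, 0.2, -1.1]
opening: 0.17
```

>>> step_arm:
  targets: [0,0,0,0.0005,0,0,0,0,0.001,0,0,0,0,0.001,0]

```text
t: 6.85
position: [0.4503, 0.1562, 0.3897]
tcp_rot: [-0.0, 0.584, 0.812, -0.0]
contact_force: [-0.5, -0.5, -0.5]
opening: 0.172
```

>>> step_arm:
  targets: [0,0,0,0.0005,0,0,0,0,0.001,0,0,0,0,0.001,0]

```text
t: 7.15
position: [0.4503, 0.1562, 0.3887]
tcp_rot: [-0.0, 0.584, 0.812, -0.0]
contact_force: [-0.0, -0.4, -0.7]
opening: 0.168
```

>>> step_arm:
  targets: [0,0,0,0.0005,0,0,0,0,0.001,0,0,0,0,0.001,0]

```text
t: 7.45
position: [0.4503, 0.1562, 0.3876]
tcp_rot: [-0.0, 0.584, 0.812, -0.0]
contact_force: [0.2, -0.3, -0.9]
opening: 0.167
```

>>> step_arm:
  targets: [0,0,0,0.0005,0,0,0,0,0.001,0,0,0,0,0.001,0]

```text
t: 7.75
position: [0.4503, 0.1562, 0.3867]
tcp_rot: [-0.0, 0.584, 0.812, -0.0]
contact_force: [-0.2, -0.2, -1.9]
opening: 0.17
```

>>> step_arm:
  targets: [0,0,0,0.0005,0,0,0,0,0.001,0,0,0,0,0.001,0]

```text
t: 8.05
position: [0.4503, 0.1562, 0.3857]
tcp_rot: [-0.0, 0.584, 0.812, -0.0]
contact_force: [-0.7, -0.1, -0.8]
opening: 0.171
```

>>> step_arm:
  targets: [0,0,0,0.0005,0,0,0,0,0.001,0,0,0,0,0.001,0]

```text
t: 8.35
position: [0.4503, 0.1562, 0.3847]
tcp_rot: [-0.0, 0.584, 0.812, -0.0]
contact_force: [-0.5, -0.0, -1.5]
opening: 0.171
```

>>> step_arm:
  targets: [0,0,0,0.0005,0,0,0,0,0.001,0,0,0,0,0.001,0]

```text
t: 8.65
position: [0.4504, 0.1563, 0.3841]
tcp_rot: [0.0, 0.584, 0.812, 0.0]
contact_force: [-1.3, -0.0, 4.3]
opening: 0.167
```

>>> step_arm:
  targets: [0,0,0,0.0005,0,0,0,0,0.001,0,0,0,0,0.001,0]

```text
t: 8.95
position: [0.4505, 0.1563, 0.3838]
tcp_rot: [0.0, 0.584, 0.812, 0.0]
contact_force: [-2.9, -1.1, 13.5]
opening: 0.171
```

Contact is at TCP z ≈ 0.3843. That puts the elbow about 73 mm below the flange, within the stated 66–78 mm. I'll raise the hook about 1.5 mm clear and feel inward.

>>> step_arm:
  targets: [0,0,0,-0.0015,0,0,0,0,-0.0031,0,0,0,0,-0.0031,0,0,0,0.001,-0.0031,0,0,0,0.002,-0.0031,0,0,0,0.003,-0.0031,0,0,0,0.003,-0.0031,0]

```text
t: 9.65
position: [0.4532, 0.1572, 0.3857]
tcp_rot: [-0.0, 0.584, 0.812, -0.0]
contact_force: [0.6, -0.2, -0.7]
opening: 0.172
```

>>> step_arm:
  targets: [0,0,0.0005,0,0,0,0,0.001,0,0,0,0,0.001,0,0]

```text
t: 9.95
position: [0.4541, 0.1575, 0.3858]
tcp_rot: [0.0, 0.584, 0.812, -0.0]
contact_force: [-1.2, 0.3, -1.0]
opening: 0.17
```

>>> step_arm:
  targets: [0,0,0.0005,0,0,0,0,0.001,0,0,0,0,0.001,0,0]

```text
t: 10.25
position: [0.4551, 0.1578, 0.3858]
tcp_rot: [-0.0, 0.584, 0.812, -0.0]
contact_force: [-0.0, 0.1, -1.7]
opening: 0.17
```

>>> step_arm:
  targets: [0,0,0.0005,0,0,0,0,0.001,0,0,0,0,0.001,0,0]

```text
t: 10.55
position: [0.456, 0.1582, 0.3858]
tcp_rot: [0.0, 0.584, 0.812, -0.0]
contact_force: [-0.4, -0.4, -0.2]
opening: 0.167
```

>>> step_arm:
  targets: [0,0,0.0005,0,0,0,0,0.001,0,0,0,0,0.001,0,0]

```text
t: 10.85
position: [0.457, 0.1585, 0.3858]
tcp_rot: [-0.0, 0.584, 0.812, -0.0]
contact_force: [-0.3, 1.0, -1.1]
opening: 0.17
```

>>> step_arm:
  targets: [0,0,0.0005,0,0,0,0,0.001,0,0,0,0,0.001,0,0]

```text
t: 11.15
position: [0.4579, 0.1588, 0.3858]
tcp_rot: [0.0, 0.584, 0.812, 0.0]
contact_force: [-0.6, 0.9, -0.2]
opening: 0.168
```

>>> step_arm:
  targets: [0,0,0.0005,0,0,0,0,0.001,0,0,0,0,0.001,0,0]

```text
t: 11.45
position: [0.4589, 0.1591, 0.3858]
tcp_rot: [-0.0, 0.584, 0.812, -0.0]
contact_force: [0.5, -0.4, -0.7]
opening: 0.168
```

>>> step_arm:
  targets: [0,0,0.0005,0,0,0,0,0.001,0,0,0,0,0.001,0,0]

```text
t: 11.75
position: [0.4598, 0.1594, 0.3858]
tcp_rot: [0.0, 0.584, 0.812, 0.0]
contact_force: [-0.6, 0.3, -1.5]
opening: 0.176
```

>>> step_arm:
  targets: [0,0,0.0005,0,0,0,0,0.001,0,0,0,0,0.001,0,0]

```text
t: 12.05
position: [0.4608, 0.1598, 0.3858]
tcp_rot: [-0.0, 0.584, 0.812, -0.0]
contact_force: [-0.3, -0.7, -1.8]
opening: 0.169
```

>>> step_arm:
  targets: [0,0,0.0005,0,0,0,0,0.001,0,0,0,0,0.001,0,0]

```text
t: 12.35
position: [0.4617, 0.1601, 0.3858]
tcp_rot: [0.0, 0.584, 0.812, -0.0]
contact_force: [-0.3, 0.3, -1.1]
opening: 0.17
```

>>> step_arm:
  targets: [0,0,0.0005,0,0,0,0,0.001,0,0,0,0,0.001,0,0]

```text
t: 12.65
position: [0.4627, 0.1604, 0.3858]
tcp_rot: [-0.0, 0.584, 0.812, 0.0]
contact_force: [0.0, -0.8, -1.5]
opening: 0.169
```

>>> step_arm:
  targets: [0,0,0.0005,0,0,0,0,0.001,0,0,0,0,0.001,0,0]

```text
t: 12.95
position: [0.4636, 0.1607, 0.3859]
tcp_rot: [0.0, 0.584, 0.812, 0.0]
contact_force: [0.6, 0.3, -1.0]
opening: 0.172
```

>>> step_arm:
  targets: [0,0,0.0005,0,0,0,0,0.001,0,0,0,0,0.001,0,0]

```text
t: 13.25
position: [0.4646, 0.161, 0.3858]
tcp_rot: [0.0, 0.584, 0.812, 0.0]
contact_force: [-0.1, 0.2, -0.4]
opening: 0.17
```

>>> step_arm:
  targets: [0,0,0.0005,0,0,0,0,0.001,0,0,0,0,0.001,0,0]

```text
t: 13.55
position: [0.4655, 0.1613, 0.3858]
tcp_rot: [-0.0, 0.584, 0.812, -0.0]
contact_force: [0.2, -0.1, -1.3]
opening: 0.169
```

>>> step_arm:
  targets: [0,0,0.0005,0,0,0,0,0.001,0,0,0,0,0.001,0,0]

```text
t: 13.85
position: [0.4663, 0.1616, 0.3858]
tcp_rot: [-0.0, 0.584, 0.812, -0.0]
contact_force: [-1.9, -0.6, -0.3]
opening: 0.172
```

That's contact at about 9 mm past the groove by my estimate, which fits the hub face at +8. The hook tip must therefore have passed under the loop. I'll back off 4 mm so the tip stays clear of the tyre, then lift gently.

>>> step_arm:
  targets: [0,0,-0.002,0,0,0,0,-0.004,0,0,0,0,-0.004,0,0,0,0,-0.004,-0.0005,0,0,0,-0.004,-0.001,0,0,0,-0.004,-0.001,0]

```text
t: 14.45
position: [0.4627, 0.1604, 0.387]
tcp_rot: [0.0, 0.584, 0.812, 0.0]
contact_force: [0.1, 0.3, -2.0]
opening: 0.17
```

>>> step_arm:
  targets: [0,0,0,-0.0005,0,0,0,0,-0.001,0,0,0,0,-0.001,0]

```text
t: 14.75
position: [0.4626, 0.1604, 0.3877]
tcp_rot: [-0.0, 0.584, 0.812, -0.0]
contact_force: [0.5, -0.0, -2.1]
opening: 0.17
```

>>> step_arm:
  targets: [0,0,0,-0.0005,0,0,0,0,-0.001,0,0,0,0,-0.001,0]

```text
t: 15.05
position: [0.4625, 0.1604, 0.3886]
tcp_rot: [-0.0, 0.584, 0.812, -0.0]
contact_force: [-0.2, 0.4, -6.3]
opening: 0.171
```

The hook is bearing on the loop at about 5 N, so I'll keep prying.

>>> step_arm:
  targets: [0,0,0,-0.0005,0,0,0,0,-0.001,0,0,0,0,-0.001,0]

```text
t: 15.35
position: [0.4625, 0.1603, 0.3896]
tcp_rot: [-0.0, 0.584, 0.812, -0.0]
contact_force: [-0.8, 0.7, -9.2]
opening: 0.172
```

>>> step_arm:
  targets: [0,0,0,-0.0005,0,0,0,0,-0.001,0,0,0,0,-0.001,0]

```text
t: 15.65
position: [0.4625, 0.1604, 0.3907]
tcp_rot: [-0.0, 0.584, 0.812, -0.0]
contact_force: [-0.7, 0.2, -12.1]
opening: 0.172
```

>>> step_arm:
  targets: [0,0,0,-0.0005,0,0,0,0,-0.001,0,0,0,0,-0.001,0]

```text
t: 15.95
position: [0.4627, 0.1604, 0.392]
tcp_rot: [0.0, 0.584, 0.812, 0.0]
contact_force: [0.7, 0.0, -9.3]
opening: 0.172
```

>>> step_arm:
  targets: [0,0,0,-0.0005,0,0,0,0,-0.001,0,0,0,0,-0.001,0]

```text
t: 16.25
position: [0.4628, 0.1604, 0.3932]
tcp_rot: [0.0, 0.584, 0.812, 0.0]
contact_force: [-0.6, 0.2, -6.6]
opening: 0.172
```

>>> step_arm:
  targets: [0,0,0,-0.0005,0,0,0,0,-0.001,0,0,0,0,-0.0015,0,0,0,0,-0.002,0,0,0,0,-0.002,0]

```text
t: 16.75
position: [0.4628, 0.1604, 0.3955]
tcp_rot: [0.001, 0.584, 0.812, 0.001]
contact_force: [0.0, 0.4, -0.4]
opening: 0.17
```

>>> step_arm:
  targets: [0,0,0,-0.0005,0,0,0,0,-0.001,0,0,0,0,-0.0015,0,0,0,0,-0.002,0,0,0,0,-0.002,0]

```text
t: 17.25
position: [0.4626, 0.1604, 0.3969]
tcp_rot: [0.0, 0.584, 0.812, 0.0]
contact_force: [-0.4, -0.8, -0.2]
opening: 0.167
```

The snap force is gone. Lifting straight and slowly.

>>> step_arm:
  targets: [0,0,0,-0.002,0,0,0,0,-0.005,0,0,0,0,-0.009,0,0,0,0,-0.014,0,0,0,0,-0.019,0,0,0,0,-0.024,0,0,0,0,-0.029,0,0,0,0,-0.034,0,0,0,0,-0.038,0,0,0,0,-0.04,0]

```text
t: 18.25
position: [0.4626, 0.1604, 0.4373]
tcp_rot: [0.0, 0.584, 0.812, 0.0]
contact_force: [0.7, 0.2, -0.3]
opening: 0.169
```

```bash
python3 - <<'E'
from go import *
S=r.capture("side");T=r.capture("top")
cv2.imwrite("pics/s4.png",np.hstack([cv2.resize(p["color"][c[0]:c[0]+150,c[1]:c[1]+100],None,fx=4,fy=4,interpolation=cv2.INTER_CUBIC) for p,c in((S,(130,200)),(T,(130,215)))]))
mv(.4626,.1604,.32,.3235+np.pi/2)
for n,p in(("S",S),("T",T)):
    print(n,[((np.array(d["box"])*[512,384,512,384]).round(0).tolist(),round(d["conf"],2)) for d in r.look_for(p,"ring")[:3]])
E
```

```text
shift [ 0.      0.     -0.0502] roll -0.0003 | grasp [0.4627 0.1604 0.2698] yaw 1.894 tilt [0.0003 0.0001] F [ 0.62  0.48 -1.51] t 18.35 q6 -1.66 open 0.171
S []
T [([259.0, 107.0, 293.0, 142.0], 0.41)]
```

View pics/s4.png

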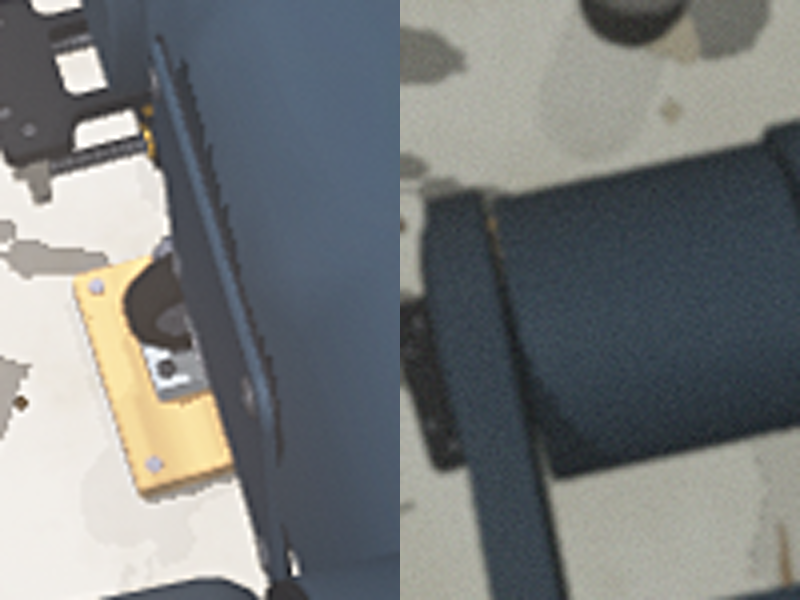

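The ring isn't visible because the arm hides it. The force drop fits it hanging on the hook. Next I'll check the clearance of the cans near the dish and work out the next move.

```bash
python3 - <<'E'
from go import *
import pickle
S,T=pickle.load(open("st.pkl","rb"))
print("white can top",tri([(S,(371,194)),(T,(375,224))]))
print("yellow lid",tri([(S,(368,261)),(T,(365,266))]))
print("dish manual",atz(S,(329.5,190),.018),atz(T,(337,178),.018))
mv(.543,-.024,.305,.3235+np.pi/2)
cv2.imwrite("pics/d.png",np.hstack([cv2.resize(p["color"][150:280,290:400],None,fx=3.6,fy=3.6,interpolation=cv2.INTER_CUBIC) for p in(S,T)]))
E
```

```text
white can top (array([ 0.4433416 , -0.05846221,  0.22154439]), [0.0011214069012636097, 0.001121406901263624])
yellow lid (array([ 0.34728112, -0.06567897,  0.12670331]), [0.000598314688456187, 0.0005983146884562102])
dish manual [ 0.56030865 -0.02491224  0.018     ] [ 0.56034776 -0.02570841  0.018     ]
shift [-0.2003  0.0177 -0.0356] roll -0.0003 | grasp [0.4626 0.1603 0.2694] yaw 1.894 tilt [-0.0002 -0.0001] F [ 0.18  0.18 -1.2 ] t 18.45 q6 -1.66 open 0.164
```

View pics/d.png

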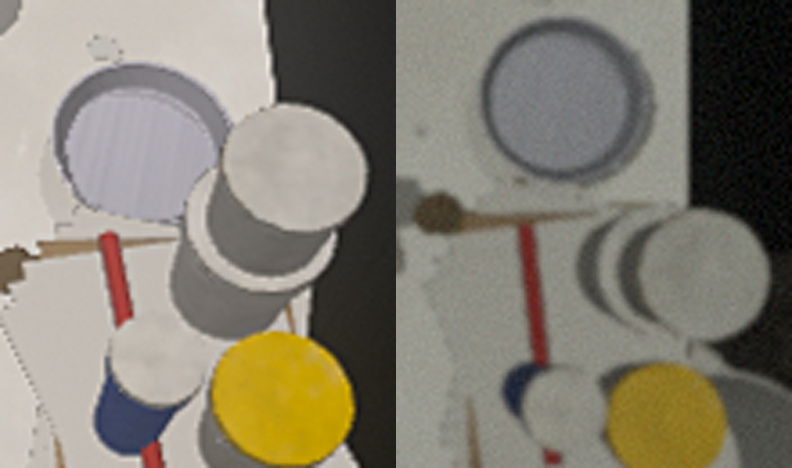

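The dish's middle is at about (0.560, −0.026). Beside it is a can stack about 0.22 m tall at (0.443, −0.058), so I'll keep the gripper on the far side of it. Now carrying the ring smoothly.

>>> step_arm:
  targets: [0,0,0,-0.005,0,0,0,0,-0.015,0,0,0,0,-0.025,0,0,0,0,-0.033,0,0,-0.003,0,-0.036,0,0,-0.01,0.001,-0.036,0,0,-0.021,0.003,-0.036,0,0,-0.036,0.005,-0.036,0,0,-0.052,0.007,-0.036,0,0,-0.068,0.009,-0.036,0]

```text
t: 19.45
position: [0.4934, 0.0972, 0.4725]
tcp_rot: [-0.0, 0.584, 0.812, -0.0]
contact_force: [0.6, -0.0, -1.4]
opening: 0.167
```

>>> step_arm:
  targets: [0,-0.017,0.002,0,0,0,-0.034,0.004,0,0,0,-0.051,0.006,0,0,0,-0.068,0.008,0,0,0,-0.085,0.01,0,0,0,-0.101,0.012,0,0,0,-0.115,0.014,0,0,0,-0.128,0.0155,0,0,0,-0.137,0.0155,0,0,0,-0.14,0.0155,0,0]

```text
t: 20.45
position: [0.5522, -0.0299, 0.4727]
tcp_rot: [-0.0, 0.584, 0.811, -0.0]
contact_force: [-0.5, 0.4, -0.7]
opening: 0.172
```

```bash
python3 - <<'E'
from go import *
S=r.capture("side");T=r.capture("top")
cv2.imwrite("pics/s5.png",np.hstack([cv2.resize(p["color"][c[0]:c[0]+150,c[1]:c[1]+100],None,fx=4,fy=4,interpolation=cv2.INTER_CUBIC) for p,c in((S,(100,250)),(T,(100,280)))]))
mv(.552,-.029,.305,.3235+np.pi/2)
for n,p in(("S",S),("T",T)):
    print(n,[((np.array(d["box"])*[512,384,512,384]).round(0).tolist(),round(d["conf"],2)) for d in r.look_for(p,"ring")[:3]])
E
```

```text
shift [0.0002 0.0001 0.0005] roll -0.0006 | grasp [ 0.5519 -0.0292  0.3055] yaw 1.8937 tilt [-0.0002  0.0001] F [-0.02 -0.65 -1.8 ] t 20.55 q6 -2.03 open 0.169
S []
T []
```

View pics/s5.png

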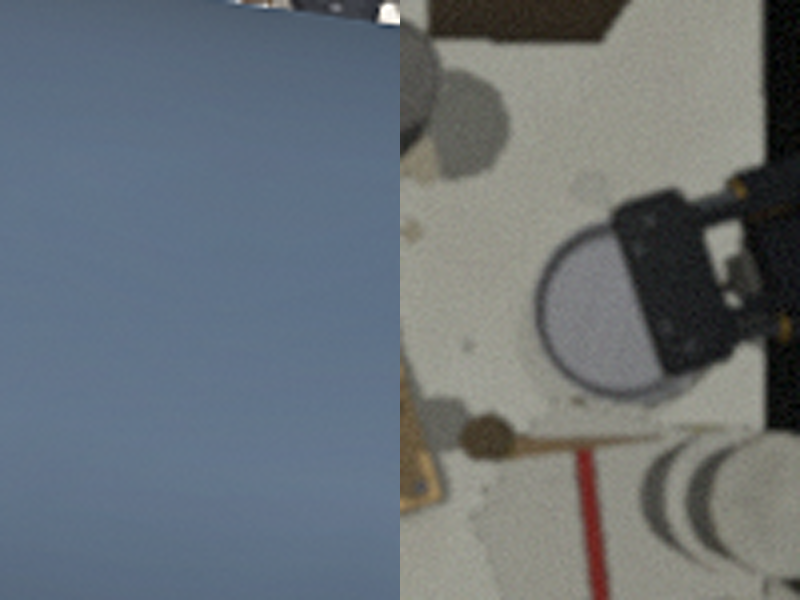

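Both cameras are partly blocked, but the top view shows the gripper plate across the dish and the can stack well clear. I'll check numerically whether the ring's yellow has gone from the axle, without another view.

```bash
python3 - <<'E'
from h import *
import pickle
S0,T0=pickle.load(open("st.pkl","rb"));T=r.capture("top")
u,v=150+614/5.3,165+243/5.3;print(u,v)
sl=np.s_[int(v)-4:int(v)+4,int(u)-4:int(u)+6]
sat=lambda p:(p["color"][sl][...,2].astype(int)-p["color"][sl][...,0])
print(sat(T0));print(sat(T))
E
```

```text
265.8490566037736 210.8490566037736
[[ 5  6  8  7  8  6  5  8  7  6]
 [ 7  6  8  8  7  4  6 -2  5  4]
 [ 5  0  3  0  2  3  7  5  2  1]
 [ 1  3  6  6  9 17 21 16 10  2]
 [ 6 12 15 28 38 43 39 30 15  5]
 [ 8 22 38 51 53 42 32 24 10  4]
 [ 7 21 37 38 29 20 13  2  7  7]
 [ 1 10  8  8  2  2  1 -1  2 11]]
[[ 5  6  8  4  5  6  9  3  5  5]
 [ 5  8  7 10  5  9 -2  8  3  2]
 [ 5  4  2  4  1  2  7 -1  0  1]
 [-1  7  1  3  1  6 -3  0  0  0]
 [ 3 -2  5 -4  1 -5  2 -1 -4 -2]
 [-1  0  3 -2  3  1 -1 -1  5 -1]
 [-3  0 -1 -2  0  2  4  3  1  9]
 [-2 -2  0 -4  3 -4  0  2  0 10]]
```

The ring has left the axle. Lowering into the dish to just above the point where it should touch.

>>> step_arm:
  targets: [0,0,0.003,0.008,0,0,0,0.006,0.025,0,0,0,0.006,0.045,0,0,0,0.006,0.065,0,0,0,0.006,0.085,0,0,0,0.006,0.105,0,0,0,0.006,0.122,0,0,0,0.006,0.136,0,0,0,0.006,0.145,0,0,0,0.006,0.15,0]

```text
t: 21.7
position: [0.5576, -0.027, 0.322]
tcp_rot: [-0.0, 0.584, 0.812, -0.0]
contact_force: [-0.2, 0.8, -0.8]
opening: 0.169
```

```bash
python3 go.py .552 -.029 .1225 1.894
```

```text
shift [-0.0001 -0.0059  0.0323] roll 0.0002 | grasp [ 0.5575 -0.027   0.1547] yaw 1.8942 tilt [-0.0007  0.0001] F [-0.22  0.79 -0.76] t 21.7 q6 -2.03 open 0.169
```

>>> step_arm:
  targets: [0,0,0,0.004,0,0,0,-0.0015,0.008,0,0,0,-0.003,0.011,0,0,0,-0.005,0.015,0,0,0,-0.006,0.018,0,0,0,-0.007,0.022,0,0,0,-0.008,0.026,0,0,0,-0.008,0.028,0,0,0,-0.008,0.03,0,0,0,-0.008,0.03,0]

```text
t: 22.7
position: [0.55, -0.0297, 0.2926]
tcp_rot: [-0.0, 0.584, 0.812, -0.0]
contact_force: [0.5, -0.1, -0.1]
opening: 0.173
```

>>> step_arm:
  targets: [0,0,-0.001,0.001,0,0,0,-0.001,0.002,0,0,0,-0.001,0.002,0]

```text
t: 23.0
position: [0.5491, -0.03, 0.2908]
tcp_rot: [-0.0, 0.584, 0.812, -0.0]
contact_force: [0.3, 0.2, -1.6]
opening: 0.166
```

>>> step_arm:
  targets: [0,0,0,0.001,0,0,0,0,0.0017,0,0,0,0,0.0017,0]

```text
t: 23.3
position: [0.5491, -0.03, 0.289]
tcp_rot: [-0.0, 0.584, 0.812, -0.0]
contact_force: [0.4, 0.9, -0.9]
opening: 0.17
```

>>> step_arm:
  targets: [0,0,-0.003,0,0,0,0,-0.006,0,0,0,0,-0.009,0,0,0,0,-0.012,0,0,0,0,-0.015,0,0,0,0,-0.018,0,0,0,0,-0.018,0,0]

```text
t: 24.0
position: [0.5317, -0.0358, 0.2891]
tcp_rot: [-0.0, 0.584, 0.812, -0.0]
contact_force: [0.3, 0.1, -1.5]
opening: 0.167
```

>>> step_arm:
  targets: [0,0,0,-0.005,0,0,0,0,-0.012,0,0,0,0,-0.02,0,0,0,0,-0.03,0,0,0,0,-0.045,0,0,0,0,-0.065,0,0,0,0,-0.09,0,0,0,0,-0.115,0,0,0,0,-0.14,0,0,0,0,-0.15,0]

```text
t: 25.0
position: [0.532, -0.0357, 0.4421]
tcp_rot: [0.002, 0.584, 0.812, 0.001]
contact_force: [-0.8, 0.1, -1.4]
opening: 0.168
```

```bash
python3 - <<'E'
from go import *
S=r.capture("side");T=r.capture("top")
cv2.imwrite("pics/s6.png",np.hstack([cv2.resize(p["color"][c[0]:c[0]+150,c[1]:c[1]+100],None,fx=4,fy=4,interpolation=cv2.INTER_CUBIC) for p,c in((S,(100,280)),(T,(110,290)))]))
mv(.4623,.1603,.3,.3235+np.pi/2)
E
```

```text
shift [ 0.208  -0.0038 -0.0271] roll -0.0003 | grasp [ 0.5324 -0.0358  0.2732] yaw 1.894 tilt [ 0.0026 -0.0004] F [ 0.52  0.59 -2.76] t 25.1 q6 -2.05 open 0.171
```

>>> step_arm:
  targets: [0,0.01,0,-0.01,0,0,0.03,0,-0.02,0,0,0.06,0,-0.027,0,0,0.09,0,-0.027,0,0,0.12,0,-0.027,0,0,0.15,0,-0.027,0,0,0.17,0,-0.027,0,0,0.17,0,-0.027,0]

```text
t: 25.9
position: [0.477, 0.1275, 0.4656]
tcp_rot: [-0.001, 0.583, 0.812, -0.0]
contact_force: [0.3, -0.5, -2.0]
opening: 0.168
```

```bash
python3 - <<'E'
from go import *
S=r.capture("side");T=r.capture("top")
cv2.imwrite("pics/s6.png",np.hstack([cv2.resize(p["color"][c[0]:c[0]+150,c[1]:c[1]+100],None,fx=4,fy=4,interpolation=cv2.INTER_CUBIC) for p,c in((S,(110,270)),(T,(110,290)))]))
mv(.4651,.3547,.3,1.317)
for n,p in(("S",S),("T",T)):
    print(n,[(np.round(np.array(d["at"])*[512,384],1).tolist(),round(d["conf"],2),atz(p,np.array(d["at"])*[512,384],.005).round(4)) for d in r.pinpoint(p,"ring")[:3]],[(np.round(np.array(d["at"])*[512,384],1).tolist(),round(d["conf"],2),atz(p,np.array(d["at"])*[512,384],.0).round(4)) for d in r.pinpoint(p,"dish")[:1]])
E
```

```text
shift [ 0.2211  0.0609 -0.0017] roll 0.5781 | grasp [0.4777 0.1256 0.2984] yaw 1.8951 tilt [-0.0009 -0.0004] F [ 0.37 -0.39 -1.36] t 26.0 q6 -1.73 open 0.172
S [([265.8, 190.3], 0.49, array([0.5637, 0.1261, 0.005 ]))] []
T [([183.8, 209.7], 0.34, array([0.4691, 0.3746, 0.005 ]))] []
```

View pics/s6.png

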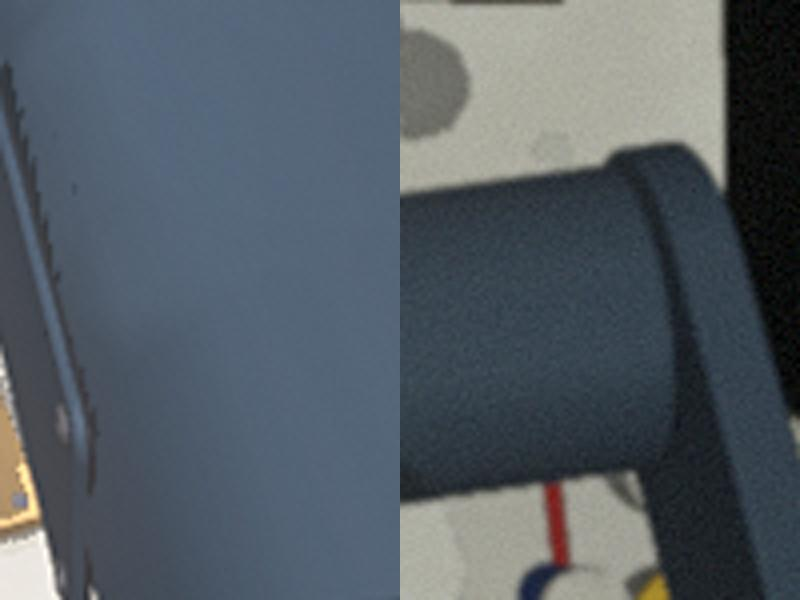

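The arm still hides the dish. I'll go on to above the block, then check from there.

>>> step_arm:
  targets: [0,0.03,0.008,0,0.1,0,0.07,0.02,0,0.2,0,0.11,0.03,0,0.32,0,0.15,0.042,0,0.44,0,0.19,0.053,0,0.54,0,0.215,0.06,0,0.578,0,0.2211,0.061,0,0.578,0,0.2211,0.061,0,0.578]

```text
t: 27.0
position: [0.4658, 0.3545, 0.4657]
tcp_rot: [0.0, 0.791, 0.612, -0.0]
contact_force: [0.6, -1.2, -2.0]
opening: 0.167
```

```bash
python3 - <<'E'
from go import *
S=r.capture("side");T=r.capture("top")
cv2.imwrite("pics/s6.png",np.hstack([cv2.resize(p["color"][c[0]:c[0]+150,c[1]:c[1]+100],None,fx=4,fy=4,interpolation=cv2.INTER_CUBIC) for p,c in((S,(120,275)),(T,(120,290)))]))
mv(.4651,.3547,.3,1.317)
for n,p in(("S",S),("T",T)):
    print(n,[(np.round(np.array(d["at"])*[512,384],1).tolist(),round(d["conf"],2),atz(p,np.array(d["at"])*[512,384],.005).round(4)) for d in r.pinpoint(p,"ring")[:3]],[(np.round(np.array(d["at"])*[512,384],1).tolist(),round(d["conf"],2),atz(p,np.array(d["at"])*[512,384],.0).round(4)) for d in r.pinpoint(p,"dish")[:1]])
E
```

```text
shift [ 0.001  -0.0012 -0.0012] roll -0.0013 | grasp [0.466  0.3533 0.2988] yaw 1.3157 tilt [-0.0002 -0.0005] F [ 1.15 -0.16 -1.3 ] t 27.1 q6 -0.75 open 0.171
S [] []
T [] [([336.3, 177.7], 0.73, array([ 0.5632, -0.0279,  0.    ]))]
```

View pics/s6.png

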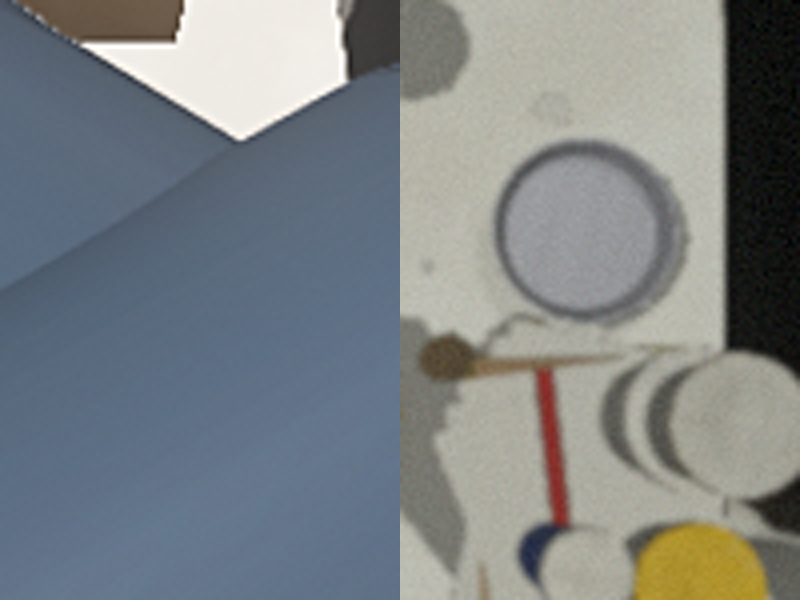

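The dish at (585,230) in the crop is empty. The ring must still be on the hook or have dropped. I'll search numerically by colour change against the first pictures.

```bash
python3 - <<'E'
from go import *
import pickle
S0,T0=pickle.load(open("st.pkl","rb"))
S=r.capture("side");T=r.capture("top")
for n,a,b in(("S",S0,S),("T",T0,T)):
    f=lambda p:cv2.GaussianBlur(p["color"],(3,3),0).astype(int)
    A,B=f(a),f(b)
    y=lambda C:np.minimum(C[...,2],C[...,1])-C[...,0]
    m=((y(B)>22)&(y(B)-y(A)>15)).astype("uint8")
    k,l,s,c=cv2.connectedComponentsWithStats(m)
    for i in np.argsort(-s[1:,4])[:12]+1: 
        if s[i,4]>2: print(n,s[i].tolist(),c[i].round(1),"bgr",B[l==i].mean(0).round(),"world z0",atz(b,c[i],0).round(3))
    X=[.466,.3533,.184]; print("hook px",proj(b,X))
E
```

```text
S [196, 5, 49, 33, 535] [221.3  25.2] bgr [ 23. 162. 194.] world z0 [1.13  0.259 0.   ]
S [222, 8, 9, 5, 16] [226.5  10.2] bgr [ 33. 112. 135.] world z0 [1.196 0.246 0.   ]
S [214, 10, 6, 6, 14] [215.5  12. ] bgr [ 34. 114. 138.] world z0 [1.187 0.28  0.   ]
S [225, 13, 3, 2, 4] [226.   13.5] bgr [ 34. 108. 130.] world z0 [1.181 0.247 0.   ]
S [27, 307, 2, 2, 3] [ 27.3 307.3] bgr [174. 198. 213.] world z0 [0.279 0.627 0.   ]
hook px [151.95657578 189.3575586 ]
T [349, 252, 32, 31, 743] [364.4 267. ] bgr [ 46. 146. 173.] world z0 [ 0.33  -0.102  0.   ]
T [219, 285, 19, 35, 313] [229.8 298.4] bgr [ 42. 141. 168.] world z0 [0.243 0.248 0.   ]
T [253, 22, 8, 21, 106] [256.2  32.4] bgr [ 41. 137. 163.] world z0 [0.961 0.195 0.   ]
T [240, 44, 15, 8, 61] [245.9  46.8] bgr [ 43. 136. 162.] world z0 [0.919 0.222 0.   ]
T [220, 299, 3, 6, 10] [220.8 301.5] bgr [ 52. 137. 162.] world z0 [0.234 0.271 0.   ]
T [231, 50, 4, 3, 9] [232.9  50.9] bgr [ 45. 134. 158.] world z0 [0.907 0.258 0.   ]
T [214, 292, 5, 7, 9] [215.7 294.9] bgr [ 51. 138. 162.] world z0 [0.251 0.285 0.   ]
T [224, 306, 2, 4, 6] [224.5 307.5] bgr [ 41. 132. 158.] world z0 [0.22  0.261 0.   ]
hook px [177.79440744 209.08375804]
```

No yellow shows anywhere new, so the ring most likely still hangs on the hook, dragged along by the slow withdrawal. I'll go back over the dish gently, lower it again, and withdraw with a quick jerk so the ring's inertia leaves it behind.

>>> step_arm:
  targets: [0,-0.007,0.004,0,-0.012,0,-0.022,0.013,0,-0.038,0,-0.044,0.025,0,-0.075,0,-0.072,0.041,0,-0.122,0,-0.102,0.058,0,-0.173,0,-0.133,0.075,0,-0.226,0,-0.164,0.093,0,-0.278,0,-0.195,0.11,0,-0.331,0,-0.226,0.128,0,-0.384,0,-0.256,0.145,0,-0.435]

```text
t: 28.4
position: [0.5415, 0.0681, 0.4663]
tcp_rot: [0.0, 0.64, 0.769, 0.0]
contact_force: [0.7, 0.2, -1.0]
opening: 0.168
```

```bash
python3 go.py .5667 -.0246 .2988 1.894
```

```text
shift [-0.0958  0.008   0.0002] roll -0.1405 | grasp [0.5415 0.0681 0.299 ] yaw 1.7535 tilt [ 0.0003 -0.0001] F [ 0.66  0.15 -1.04] t 28.4 q6 -1.71 open 0.168
```

>>> step_arm:
  targets: [0,-0.025,0.002,0,-0.035,0,-0.05,0.004,0,-0.07,0,-0.072,0.006,0.005,-0.105,0,-0.088,0.008,0.018,-0.13,0,-0.0958,0.008,0.038,-0.14,0,-0.0958,0.008,0.062,-0.14,0,-0.0958,0.008,0.088,-0.14,0,-0.0958,0.008,0.112,-0.14,0,-0.0958,0.008,0.132,-0.14,0,-0.0958,0.008,0.143,-0.14]

```text
t: 29.4
position: [0.566, -0.0231, 0.3217]
tcp_rot: [-0.001, 0.585, 0.811, -0.0]
contact_force: [0.0, -0.1, -1.0]
opening: 0.167
```

```bash
python3 go.py .561 -.0265 .1218 1.894
```

```text
shift [-0.0017 -0.0058  0.0326] roll -0.0027 | grasp [ 0.5657 -0.023   0.1544] yaw 1.8913 tilt [-0.0019  0.0002] F [ 0.01 -0.15 -1.02] t 29.4 q6 -2.01 open 0.167
```

>>> step_arm:
  targets: [0,0,-0.001,0.006,0,0,0,-0.002,0.011,0,0,0,-0.003,0.016,0,0,0,-0.004,0.021,0,0,0,-0.005,0.026,0,0,0,-0.006,0.03,0,0,0,-0.006,0.0325,0,0,0,-0.006,0.033,0,0,0,-0.006,0.033,0,0,0,-0.006,0.033,0]

```text
t: 30.4
position: [0.5609, -0.0245, 0.2903]
tcp_rot: [0.0, 0.585, 0.811, 0.0]
contact_force: [-0.1, 0.3, -0.9]
opening: 0.17
```

>>> step_arm:
  targets: [0,0,-0.03,0,0,0,0,-0.03,0,0,0,0,-0.03,0,0]

```text
t: 30.7
position: [0.5324, -0.034, 0.2905]
tcp_rot: [0.0, 0.586, 0.811, 0.0]
contact_force: [0.3, 0.1, -0.3]
opening: 0.169
```

```bash
cat > yel.py <<'E'
from go import *
T=r.capture("top")
C=cv2.GaussianBlur(T["color"],(3,3),0).astype(int);y=np.minimum(C[...,2],C[...,1])-C[...,0]
print(y[150:206:2,310:366:2])
E
python3 yel.py; python3 go.py .5324 -.034 .2905 1.894
```

```text
[[ 12  10  11  10  11  11  11  12  10  10   9  10  11  10  10   9   9  10
    9   8   9   6   1  -2  -1  -3 -13 -15]
 [ 12  11  11  11  11  11  11  12  12  10  11  11   9   9  10   9  10   9
    8   9   8   4   1   0   0  -4 -12 -14]
 [ 12  11  10  11  11  11  10  10  10   9   6   4   2   3   4   6   6   7
    9   9   8   1  -1  -1  -1  -6 -13 -13]
 [ 12  11  11  10  10  10  10   6   3   1  -1  -2  -2  -1  -2   0   0   1
    5   7   4   2  -1   1   0  -6 -15 -13]
 [ 12  10  10  11  10   9   6   0  -2  -3  -2  -2  -3  -2  -2  -3  -2  -4
   -1   0   0   0   0   0   0  -7 -16 -12]
 [ 12  10  11  12   9   4   1  -2  -3  -3  -3  -3  -3  -4  -3  -3  -3  -3
   -2  -1  -2   1  -2   1   0  -8 -17 -11]
 [ 10  11  12  10   4  -1  -1  -3  -4  -4  -5  -4  -3  -3  -4  -5  -4  -3
   -3  -3  -1   0  -1   1  -3 -10 -15 -10]
 [ 11  11  11   6   0  -1  -2  -5  -3  -3  -4  -4  -5  -5  -6  -4  -4  -6
   -4  -2   0  -1   0   1  -2 -11 -15 -11]
 [ 11  11   9   2  -1  -3  -4  -4  -4  -5  -4  -4  -5  -4  -5  -3  -5  -5
   -3  -1  -1  -1   1  -1  -4 -14 -13 -10]
 [ 11  11   5   0  -3  -4  -5  -3  -5  -4  -3  
[... 1639 characters left out ...]
3  -3  -2  -1  -2  -2  -2
   -4  -3  -8  -9  -7  -9  -9 -10  -9  -9]
 [ 10  10   9   9   9   8   4  -1  -2  -2  -1  -2  -1  -2  -2  -2  -1  -2
   -1   3  -4  -8  -8  -8  -8  -9  -8  -9]
 [ 11   9  11  10   9  10   6   0  -3  -2  -2  -1  -2  -3  -1   0  -2  -1
    1   4  -3  -9  -8  -8 -10  -8 -10 -10]
 [ 10  11   9   9  10   8   9   3   0  -2  -2  -1   0  -2  -1   1   3   5
    7   8  -1  -8  -9  -7  -8  -8  -8  -8]
 [ 10  11  10  10  10  10   9   5  -1  -1  -2  -3  -2  -1   3   7   8  10
   10   8  -2  -9  -8  -9  -9 -10  -8  -8]]
shift [ 0.     -0.0002 -0.1673] roll -0.0033 | grasp [ 0.533  -0.034   0.1232] yaw 1.8907 tilt [ 0.0011 -0.0001] F [-0.13  0.07 -0.62] t 30.75 q6 -2.04 open 0.168
```

There's yellow in the dish now at about (338,184). I'll spend my last view on a close crop to see whether the ring is off the hook.

```bash
python3 - <<'E'
from go import *
T=r.capture("top");c=T["color"][155:205,305:365]
cv2.imwrite("pics/z.png",cv2.resize(np.clip(c.astype(float)*1.6,0,255).astype("uint8"),None,fx=12,fy=12,interpolation=cv2.INTER_CUBIC))
u=np.array([np.cos(.32),np.sin(.32),0]);b=np.array([.5325,-.034,.009])
for k in(0,.0135):
    p=proj(T,b+k*u);print(k,p,(p-[305,155]+.5)*12)
for px in((338,184),(340,174),(336,186)):print(px,atz(T,px,.005))
E
```

```text
0 [339.33885675 188.92743576] [418.06628102 413.12922906]
0.0135 [337.74257885 184.06640183] [398.91094619 354.79682193]
(338, 184) [ 0.54591694 -0.03135269  0.005     ]
(340, 174) [ 0.57279248 -0.03662227  0.005     ]
(336, 186) [ 0.54046362 -0.02605055  0.005     ]
```

View pics/z.png

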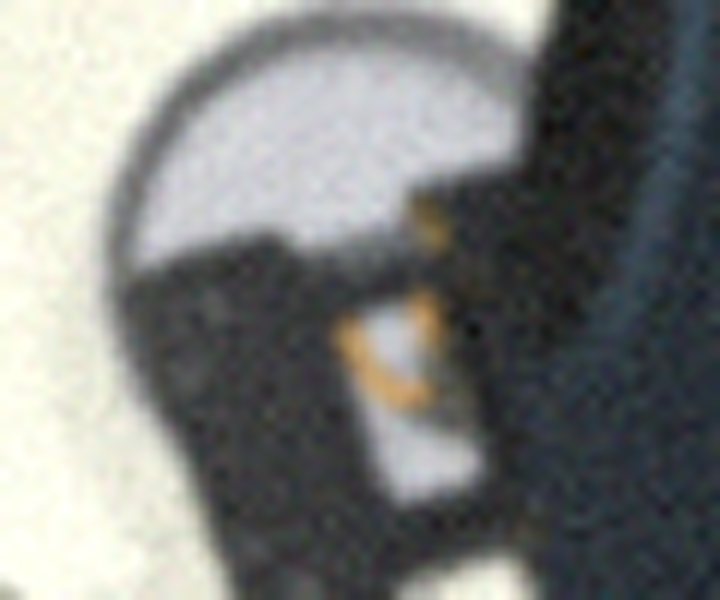

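The ring is in the dish but its loop still seems threaded on the hook. With the hook almost on the floor, the loop and the ring's arc pinch it. I'll lift clear, move forward, lower only until the ring leans, and jerk out from there where it can't bind.

>>> step_arm:
  targets: [0,0,0,-0.006,0,0,0,0,-0.016,0,0,0,0,-0.027,0,0,0,0.003,-0.036,0,0,0,0.01,-0.04,0,0,0,0.02,-0.04,0,0,0,0.031,-0.04,0,0,0,0.04,-0.04,0,0,0,0.045,-0.04,0,0,0,0.046,-0.04,0]

```text
t: 31.8
position: [0.5765, -0.0192, 0.3297]
tcp_rot: [-0.0, 0.585, 0.811, -0.0]
contact_force: [0.3, -0.2, -0.8]
opening: 0.167
```

>>> step_arm:
  targets: [0,0,0,0,0,0,0,0,0,0,0,0,0,0,0,0,0,0,0.003,0,0,0,0,0.007,0,0,0,-0.001,0.011,0,0,0,-0.002,0.014,0,0,0,-0.003,0.017,0,0,0,-0.004,0.02,0,0,0,-0.004,0.02,0]

```text
t: 32.8
position: [0.572, -0.0208, 0.3097]
tcp_rot: [-0.0, 0.585, 0.811, -0.0]
contact_force: [0.1, -0.1, -0.1]
opening: 0.168
```

```bash
python3 - <<'E'
from go import *
mv(.561,-.0265,.14,1.894)
T=r.capture("top")
C=cv2.GaussianBlur(T["color"],(3,3),0).astype(int);y=np.minimum(C[...,2],C[...,1])-C[...,0]
print(np.argwhere(y[150:206,310:366]>8)[:0], [(int(c)+310,int(q)+150,int(y[q+150,c+310])) for q,c in np.argwhere(y[158:200,316:360]>9)+[8,6]])
E
```

```text
shift [-0.002  -0.0122  0.0024] roll -0.0031 | grasp [ 0.5719 -0.0208  0.1424] yaw 1.8909 tilt [-0.0006  0.0001] F [ 0.15 -0.07 -0.09] t 32.8 q6 -2.01 open 0.168
[] [(335, 171, 12), (336, 171, 15), (337, 171, 14), (338, 171, 10), (333, 172, 11), (334, 172, 17), (335, 172, 22), (336, 172, 22), (337, 172, 17), (333, 173, 13), (334, 173, 18), (335, 173, 20), (336, 173, 17), (337, 173, 13), (317, 195, 10), (319, 196, 10), (316, 197, 10), (321, 197, 10), (316, 198, 10), (317, 198, 11), (320, 198, 10), (321, 198, 10), (322, 198, 11), (323, 198, 10), (317, 199, 10), (318, 199, 10), (319, 199, 10), (320, 199, 10), (321, 199, 10), (322, 199, 10), (323, 199, 11), (324, 199, 10)]
```

>>> step_arm:
  targets: [0,0,-0.001,0.002,0,0,0,-0.0015,0.004,0,0,0,-0.0015,0.004,0,0,0,-0.043,0.004,0,0,0,-0.043,0.004,0,0,0,-0.043,0.004,0]

```text
t: 33.45
position: [0.5313, -0.0344, 0.3065]
tcp_rot: [0.0, 0.586, 0.811, 0.0]
contact_force: [0.4, 0.1, -1.6]
opening: 0.17
```

```bash
cat > yl.py <<'E'
from go import *
T=r.capture("top")
mv(.561,-.0265,.14,1.894)
C=cv2.GaussianBlur(T["color"],(3,3),0).astype(int);y=np.minimum(C[...,2],C[...,1])-C[...,0]
for q in range(158,200):print(q,"".join("#" if y[q,c]>13 else "+" if y[q,c]>7 else "d" if C[q,c].sum()<150 else "." for c in range(312,362)))
for k in(0,.0135):
    s=r.sense()["position"];print(proj(T,[s[0]+k*.948,s[1]+k*.318,s[2]-.2823]).round(1))
E
python3 yl.py
```

```text
shift [-0.0018  0.0301 -0.0007] roll -0.0033 | grasp [ 0.532  -0.0343  0.1393] yaw 1.8907 tilt [ 0.0013 -0.0002] F [-0.31 -0.06 -0.19] t 33.5 q6 -2.04 open 0.17
158 +++++++++.................................dddddddd
159 +++++++++................................ddddddddd
160 +++++++..................................ddddddddd
161 ++++++...................................ddddddddd
162 +++++...................................dddddddddd
163 +++++...................................dddddddddd
164 ++++....................................dddddddddd
165 ++++...................................ddddddddddd
166 +++....................................ddddddddddd
167 ++.....................................ddddddddddd
168 ++....................................dddddddddddd
169 ++..................................dddddddddddddd
170 +................................ddddddddddddddddd
171 +......................+###+++.ddddddddddddddddddd
172 +....................+######++#+dddddddddddddddddd
173 ....................+######+.+##+ddddddddddddddddd
174 +...................++++++....+#+ddddddddddddddddd
175 
[... 698 characters left out ...]
dddddddddddd
188 +++.......dddddddddddddd.........ddddddddddddddddd
189 +++.......dddddddddddddd..........dddddddddddddddd
190 ++++......dddddddddddddd..........dddddddddddddddd
191 ++++......ddddddddddddddd..........ddddddddddddddd
192 +++++.....ddddddddddddddd..........ddddddddddddddd
193 ++++++.....dddddddddddddd...........dddddddddddddd
194 +++++++....ddddddddddddddd..........dddddddddddddd
195 ++++++++....dddddddddddddd.........ddddddddddddddd
196 +++++++++...ddddddddddddddd......ddddddddddddddddd
197 +++++++++++..ddddddddddddddd..dddddddddddddddddddd
198 +++++++++++..ddddddddddddddddddddddddddddddddddddd
199 ++++++++++++.ddddddddddddddddddddddddddddddddddddd
[340.8 188.7]
[339.2 183.8]
```

The jerk worked: the ring stayed at about (337,172) in the dish while the hook is back at rows 184–189. Raising and returning to above the block.

>>> step_arm:
  targets: [0,0,0,-0.01,0,0,0,0,-0.03,0,0,0,0,-0.06,0,0,0,0,-0.09,0,0,0,0,-0.12,0,0,0,0,-0.145,0,0,0,0,-0.155,0,0,0,0,-0.158,0]

```text
t: 34.3
position: [0.5316, -0.0341, 0.4652]
tcp_rot: [0.001, 0.585, 0.811, 0.0]
contact_force: [0.5, -0.3, -1.4]
opening: 0.171
```

```bash
python3 yl.py | sed -n '1,20p'; python3 go.py .4651 .3547 .2985 1.317
```

```text
shift [-0.002   0.0303  0.1572] roll -0.0028 | grasp [ 0.5316 -0.0342  0.2972] yaw 1.8912 tilt [ 0.0007 -0.0001] F [ 0.58 -1.16 -1.16] t 34.35 q6 -2.04 open 0.171
158 +++++++++..............................+++++++++++
159 ++++++++.........................................+
160 +++++++...........................................
161 ++++++............................................
162 +++++............................dddddd...........
163 +++++..........................ddddddddd..........
164 ++++........................dddddddddddddd......dd
165 +++.......................dddddddddddddddddddddddd
166 +++......................ddddddddddddddddddddddddd
167 ++......................dddddddddddddddddddddddddd
168 ++......................ddddddd..ddddddddddddddddd
169 +.......................ddddddd..ddddddddddddddd..
170 +.......................dddddddddddddddddddddd....
171 +.......................ddddddddddddddddddddd....+
172 +....................+++.dddddddddddddddddddd....+
173 .....................+#+.dddddddddddddddddddd....+
174 .....................++..dddddddddddddddddddd....+
175 .........................ddddddddddddddddddddd....
176 ..........................dddddddddddddddddddd....
shift [ 0.39    0.0595 -0.0014] roll 0.5742 | grasp [ 0.5316 -0.0342  0.2972] yaw 1.8912 tilt [ 0.0007 -0.0001] F [ 0.58 -1.16 -1.16] t 34.35 q6 -2.04 open 0.171
```

>>> step_arm:
  targets: [0,0.03,0.005,-0.001,0.05,0,0.07,0.011,-0.001,0.11,0,0.115,0.018,-0.001,0.18,0,0.16,0.025,-0.001,0.25,0,0.205,0.031,-0.001,0.32,0,0.25,0.038,-0.001,0.39,0,0.295,0.045,-0.001,0.45,0,0.335,0.051,-0.001,0.51,0,0.37,0.057,-0.001,0.56,0,0.39,0.0595,-0.001,0.574]

```text
t: 35.35
position: [0.4643, 0.3571, 0.4633]
tcp_rot: [-0.0, 0.791, 0.612, -0.001]
contact_force: [0.8, -0.2, -1.7]
opening: 0.174
```

>>> step_arm:
  targets: [0,0,0,0,0,0,0,0,0,0,0,0,0,0,0]

```text
t: 35.65
position: [0.4654, 0.3539, 0.4645]
tcp_rot: [0.0, 0.791, 0.612, -0.001]
contact_force: [0.6, -0.3, -0.9]
opening: 0.167
```

```bash
python3 yl.py |grep -v shift; python3 go.py .4651 .3547 .225 1.317;python3 - <<'E'
from go import *
T=r.capture("top")
print([(np.round(np.array(d["at"])*[512,384],1),d["conf"],atz(T,np.array(d["at"])*[512,384],.005).round(3)) for d in r.pinpoint(T,"ring")[:2]])
E
```

```text
158 +++++++++..............................+++++++++++
159 +++++++++................................+++++++++
160 ++++++++..................................++++++++
161 ++++++.....................................+++++++
162 +++++.......................................++++++
163 +++++.......................................++++++
164 ++++.........................................+++++
165 ++++..........................................++++
166 +++...........................................++++
167 +++...........................................++++
168 ++.............................................+++
169 ++..............................................++
170 +...............................................++
171 +......................####+....................++
172 +....................+#####+.....................+
173 +...................+######......................+
174 +...................+++++........................+
175 +.................................................
176 ..................................................
177 +.................................................

[... 699 characters left out ...]
...........++++
191 +++++........................................+++++
192 ++++++......................................++++++
193 +++++++....................................+++++++
194 ++++++++..................................++++++++
195 +++++++++.................................++++++++
196 ++++++++++..............................++++++++++
197 +++++++++++.............................++++++++++
198 ++++++++++++++.........................+++++++++++
199 +++++++++++++++.....................++++++++++++++
[177.7 209.4]
[176.  203.4]
shift [ 0.0009 -0.0005  0.0725] roll -0.0009 | grasp [0.4653 0.3537 0.2975] yaw 1.3161 tilt [-0.0005 -0.0005] F [-0.45 -0.14 -0.55] t 35.7 q6 -0.75 open 0.168
[]
```

A yellow blob remains fixed at (335,172) in the dish, about 13 mm from its middle, now that the pick is gone. It looks like the ring standing on edge. Now I'll put the pick back in its slot.

>>> step_arm:
  targets: [0,0.001,-0.0005,0.02,-0.001,0,0.001,-0.0005,0.05,-0.001,0,0.001,-0.0005,0.075,-0.001,0,0.001,-0.0005,0.082,-0.001,0,0.001,-0.0005,0.09,-0.001,0,0.001,-0.0005,0.098,-0.001,0,0.001,-0.0005,0.098,-0.001]

```text
t: 36.5
position: [0.4649, 0.3557, 0.3669]
tcp_rot: [-0.0, 0.791, 0.612, -0.0]
contact_force: [0.1, -0.4, -1.5]
opening: 0.169
```

```bash
python3 go.py .4651 .3547 .1379 1.317
```

```text
shift [-0.0009  0.0005  0.0617] roll 0.0009 | grasp [0.4648 0.3556 0.1996] yaw 1.3179 tilt [-0.0003 -0.0002] F [ 0.14 -0.37 -1.51] t 36.5 q6 -0.74 open 0.169
```

>>> step_arm:
  targets: [0,-0.0005,0.0005,0.015,0,0,-0.0005,0.0005,0.03,0,0,-0.0005,0.0005,0.045,0,0,-0.0005,0.0005,0.055,0,0,-0.0005,0.0005,0.059,0,0,-0.0005,0.0005,0.06,0,0,-0.0005,0.0005,0.06,0]

```text
t: 37.2
position: [0.4653, 0.3552, 0.3077]
tcp_rot: [0.0, 0.791, 0.612, 0.0]
contact_force: [0.5, -0.5, -1.3]
opening: 0.17
```

>>> step_arm:
  targets: [0,0,0,0.001,0,0,0,0,0.0017,0,0,0,0,0.0017,0]

```text
t: 37.5
position: [0.4652, 0.3551, 0.3056]
tcp_rot: [0.0, 0.791, 0.612, 0.0]
contact_force: [0.1, 0.1, -1.9]
opening: 0.166
```

>>> step_arm:
  targets: [0,0,0,0.0005,0,0,0,0,0.001,0,0,0,0,0.001,0]

```text
t: 37.8
position: [0.4652, 0.3551, 0.3047]
tcp_rot: [0.0, 0.791, 0.612, 0.0]
contact_force: [-1.3, -1.0, 3.6]
opening: 0.173
```

>>> step_arm:
  targets: [0,0,0,0.0003,0,0,0,0,0.0007,0,0,0,0,0.0007,0]

```text
t: 38.1
position: [0.4652, 0.3552, 0.3047]
tcp_rot: [0.0, 0.791, 0.612, 0.0]
contact_force: [-3.0, -2.2, 10.3]
opening: 0.169
```

The flange is seated at TCP z 0.3047, exactly the height it was picked at. I'll ease off, open the gripper and rise.

>>> step_arm:
  targets: [0,0,0,-0.0008,0,0,0,0,-0.0008,0,1,0,0,-0.0008,0,1,0,0,-0.0008,0,1,0,0,-0.0008,0,1,0,0,-0.0008,0,1,0,0,-0.0008,0,1,0,0,-0.0008,0,1,0,0,-0.0008,0,1,0,0,-0.0008,0]

```text
t: 39.1
position: [0.4652, 0.3551, 0.3045]
tcp_rot: [0.0, 0.791, 0.612, -0.0]
contact_force: [-0.1, 0.2, 0.4]
opening: 0.808
```

>>> step_arm:
  targets: [1,0,0,-0.01,0,1,0,0,-0.03,0,1,0,0,-0.06,0,1,0,0,-0.09,0,1,0,0,-0.12,0,1,0,0,-0.15,0,1,0,-0.03,-0.15,0,1,0,-0.07,-0.15,0,1,0.05,-0.11,-0.15,0,1,0.1,-0.15,-0.15,0]

```text
t: 40.1
position: [0.3552, 0.4645, 0.456]
tcp_rot: [-0.0, 0.791, 0.612, 0.001]
contact_force: [1.0, -0.1, -0.2]
opening: 0.997
```

>>> step_arm:
  targets: [1,0.04,-0.04,0,0,1,0.08,-0.08,0,0,1,0.1,-0.12,0,0,1,0.1,-0.15,0,0,1,0.1,-0.15,0,0,1,0.1,-0.15,0,0]

```text
t: 40.7
position: [0.2358, 0.5982, 0.4551]
tcp_rot: [0.0, 0.79, 0.613, 0.0]
contact_force: [0.1, -0.3, 0.6]
opening: 1.0
```

```bash
python3 - <<'E'
from go import *
mv(.4651,.3547,.3,1.317)
S=r.capture("side");T=r.capture("top")
for t in("ring","pick_handle","dish","tin_dark","glue_bottle","screwdriver_small"):
    for n,p in(("S",S),("T",T)):
        print(t,n,[(np.round(np.array(d["at"])*[512,384],1).tolist(),round(d["conf"],2)) for d in r.pinpoint(p,t)[:3]])
for n,p,(a,b,c,d) in(("S",S,(168,212,300,352)),("T",T,(158,198,312,362))):
    C=cv2.GaussianBlur(p["color"],(3,3),0).astype(int);y=np.minimum(C[...,2],C[...,1])-C[...,0]
    print(n)
    for q in range(a,b):print(q,"".join("#" if y[q,k]>25 else "+" if y[q,k]>13 else "." for k in range(c,d)))
# handle-top overlay check vs first pictures
import pickle
S0,T0=pickle.load(open("st.pkl","rb"))
for n,A,B,sl in(("S",S0,S,np.s_[185:225,140:180]),("T",T0,T,np.s_[195:225,165:200])):
    print(n,"mean abs diff at pick",np.abs(A["color"][sl].astype(int)-B["color"][sl]).mean())
cv2.imwrite("pics/end.png",S["color"])
E
```

```text
shift [-0.1788  0.2827 -0.0121] roll 0.0024 | grasp [0.2359 0.5983 0.2878] yaw 1.3194 tilt [0.0004 0.0002] F [ 0.06 -0.3   0.55] t 40.7 q6 -0.2 open 1.0
ring S [([187.9, 157.2], 0.44), ([326.2, 185.5], 0.4)]
ring T [([205.6, 143.7], 0.57)]
pick_handle S [([155.3, 203.2], 0.86), ([182.1, 168.3], 0.72), ([158.3, 160.4], 0.59)]
pick_handle T [([202.0, 170.5], 0.53), ([180.8, 210.4], 0.52), ([177.3, 161.3], 0.49)]
dish S [([323.3, 192.3], 0.55)]
dish T [([334.0, 178.1], 0.67)]
tin_dark S [([256.4, 147.3], 0.96)]
tin_dark T []
glue_bottle S [([189.4, 160.6], 0.9)]
glue_bottle T [([208.7, 144.2], 0.58), ([331.1, 177.3], 0.57), ([180.6, 209.1], 0.38)]
screwdriver_small S []
screwdriver_small T [([186.6, 264.2], 0.88)]
S
168 ....................................................
169 ....................................................
170 ....................................................
171 ....................................................
172 ....................................................
173 ....................................................
174 ...............................
[... 3717 characters left out ...]
..........
187 ..................................................
188 ..................................................
189 ..................................................
190 ..................................................
191 ..................................................
192 ..................................................
193 ..................................................
194 ..................................................
195 ..................................................
196 ..................................................
197 ..................................................
S mean abs diff at pick 6.228958333333333
T mean abs diff at pick 3.4593650793650794
```

The side view shows the ring as an upright arch on its jaws inside the dish. I'll check its height and that nothing has moved, then hand in.

```bash
python3 - <<'E'
from h import *
S=r.capture("side");T=r.capture("top")
print("ring arch top",tri([(S,(329.5,181.5)),(T,(335.5,172.3))]))
for n,p in(("S",S),("T",T)):
    m=[(np.array(d["at"])*[512,384]).round(1) for d in r.pinpoint(p,"dish")[:1]];print(n,m,[atz(p,x,0).round(3) for x in m])
print("pick handle",tri([(S,(155.3,203.2)),(T,(180.8,210.4))]))
print("handed in",r.hand_in(),r.sense()["t"])
E
```

```text
ring arch top (array([ 0.57312638, -0.02036994,  0.03564594]), [0.002512186816853164, 0.0025121868168531737])
S [array([322.7, 195. ])] [array([ 0.556, -0.011,  0.   ])]
T [array([332.3, 180.2])] [array([ 0.556, -0.017,  0.   ])]
pick handle (array([0.46456913, 0.35771254, 0.12663516]), [0.0004811803633619523, 0.00048118036336202574])
the job is handed in; nothing more can be done
the job is handed in; nothing more can be done
```

The ring is in the dish and the pick is back in its slot. I handed the job in at about 41 s of the 58 s; no verdict is reported.

**What I did**
- **Finding the hook:** A light touch on the axle's top (13.5 N) put the hook's elbow about 73 mm below the flange. I then slid the hook in under the loop until it touched the hub at about 2 N and backed off 4 mm.
- **Prying:** The ring came free at about 12 N. The highest force I read was 13.5 N at the axle touch, but forces were only read at the end of each call.
- **Dropping the ring:** The first slow withdrawal left the ring on the hook, and it came back with the pick. A quick pull with the hook nearly on the dish floor also failed. The third try, a faster pull with the ring only leaning, left it in the dish.
- **Returning the pick:** The flange touched the block at the same height it was picked up from (TCP z 0.3047). I then opened the gripper and moved well clear.

**Last checks**
- **Ring:** It stands upright on its jaws instead of lying flat, about 13 mm from the dish's middle. The top of its loop measures at about z 0.036, so its origin is about 0.014. It stayed at the same image position through the last checks.
- **Pick handle:** It measures about (0.465, 0.358), within about 3 mm of where it stood before.
- **Dish:** The two cameras disagree by about 6 mm. Against my first estimate it shows at most about 15 mm of movement, most of it probably network error.
- **Bystanders:** The tin, glue bottle and screwdriver showed in at least one camera within a few pixels of where they started.
- **Not seen:** The network found the ring only with low confidence, so its pose rests on my colour check in both views. The hook was hidden from both cameras during the prying, so that part went by force readings alone.

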